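Prop the paint board and load the chime tubes

ROBOT

A 6-joint arm with a two-finger parallel gripper is mounted at the origin on the work surface. World frame = base frame: x ahead of the robot, y to its left, z up, the work surface at z = 0. Lengths are in m, angles in rad, forces in N, time in s.
With the tool pointing down it reaches from about 0.275 to 0.85 m from the base axis. Payload 5.2 kg.
Tool frame: the origin (TCP) lies between the finger pads, 19 mm behind the fingertips; this is the grasp point; z points along the fingers, y is the line along which they close (so a half turn about z gives the same grasp; the last joint's range is limited). The gripper opens to 85 mm and grips with 20 to 120 N. Pads are 22 mm wide; open, the fingers measure 114 mm over their backs; the gripper's body (76 mm by 85 mm) begins 54 mm behind the grasp point. The pads swing forward as they close: fully open they stand 13 mm farther back than shut.
Start: joints at [-1.344, 0.259, 1.535, -0, 1.348, -0.203], TCP at [0.229, -0.5, 0.25] pointing down, gripper open.
Joint ranges: [-3.14, 3.14], [-0.91, 2.08], [0.19, 2.58], [-1.22, 4.36], [0.22, 2.71], [-3.12, 3.12]. Speed limits (rad/s): [2.57, 2.57, 3.14, 3.14, 3.14, 3.14].

INTERFACE

Orientations are given as [roll, pitch, yaw] about the fixed x, y, z axes, in that order (R = Rz(yaw) Ry(pitch) Rx(roll)).
In Python, from station import bot gives the robot as it stands. The module is installed in compiled form; this text tells all that it offers.
- The arm moves only by the tool servo_tool, never from a script. Its argument "steps" is a list of rows, each an object of numbers: "tx", "ty", "tz": the shift along the world's x, y, z in units of 0.8 m (1.0 is 0.8 m); "ax", "ay", "az": the turn, a rotation vector about the world's x, y, z in units of 360 degrees (1.0 is 360 degrees); "claw": the gripper's target within -1 to 1 (shut at 1, half-way at 0, fully open at -1). In form: [{"tx": .., "ty": .., "tz": .., "ax": .., "ay": .., "az": .., "claw": ..}, ...]. A call has 1 to 12 rows; each row is the pose to reach, as a shift and turn from the pose commanded when the call began, turning the shorter way round; what a row does not reach only later rows make up. A row lasts 1/10 s, in which the tool goes at most 50 mm and 8.59 degrees, less where a joint would pass 70% of its speed; a pose out of reach is approached as far as the arm can. A call with a number of a shift or a turn outside -1 to 1 is refused whole. A call with a gripper value outside its range is refused whole. The fingers move at their own pace and stop on an object; "newtons" is the grip in N (left out, the last holds). Time passes only in rows, so rows that repeat a pose let the fingers close. It gives the time, the measured TCP pose, the force, the opening and the grip force at its end, in the units of the state.
- bot.observe(): the state, without advancing time (a new reading comes with each control period).
- bot.capture(name): name is "scene" or "top"; returns a dict with "pixels" (384x512x3 uint8, blue, green, red), "vertical_fov" (degrees; the focal length in pixels is half the picture's height over the tangent of half this angle, whatever the lens; pixels are square), "cx", "cy" (the principal point, pixels), "rvec" (rotation vector, rad) and "tvec" (3), from world to camera coordinates, as OpenCV has them. Camera axes: x right, y down, z forward; pixel columns grow to the right and rows downward; lengths in m; the calibration is good to about 2 mm. A picture is of the moment at which its call begins. There is no depth.
- bot.sign_off(): hands the job in; it is judged then, once.
The state is a dict: "clock": time; "q": joint angles; "qd": joint speeds; "joint_torque": joint torques, N m; "eef_pos": TCP position; "ee_rot": TCP orientation; "force": force on the tool from outside, world axes, zero at the start; "wrist_torque": the same for the moment, N m; "grip_width": finger opening in m; "grasp_force": force on a finger pad.
Only numpy, scipy, OpenCV 4.12 (cv2) and the standard library are available. Lean on these libraries where they do the work, as an engineer would, in place of code of your own. Each camera call takes 0.05 s, during which the arm holds its last target. There are 200 camera calls.

TASK

Set up the tilting paint board for the next pupil: swing the board well up by its red bar, stack the blue and the yellow spacer block (only those two) on the grey pad beneath, and lower the board until its steel roller rests on the stack. Then lay every terracotta tube along a groove of the sloping board, one to a groove, rolling it over so that its white stripe faces up off the board, and leave the spare red block and the cup, jar and brushes where they are.

Things in the scene. Friction and masses are not known exactly. Their poses are not given: they have to be found in the camera images.
- base: plywood base of the tilting board, fixed to the table, 200 mm (x) by 195 mm (y) by 12 mm; origin under its middle. The hinge runs along its x at y = +85 mm, z = 20 mm
- board (a joint): tilt of the board in rad: 0 lying flat on its base, 1.4 fully up. The hinge has drag: left above about 0.9 rad the board stays up, left below about 0.7 rad it sinks gently by its own weight. About 5 N at the bar raises it, 1 to 2 N lowers it from the top
- hinge (a point): middle of the board's hinge axis, turning with the board: x along the hinge, -y to the free end, z out of its face. White board 200 mm (x), y -12 to -155 mm, face at z = 18 mm; lip at the hinge end (y -12 to -18, to z 34 mm). Steel roller, 8 mm radius, along x under the free end at y = -150 mm, z = 0: a stack of height H sets sin(tilt) = H / 150 mm
- bar (a point): middle of the red lifting bar, 12 mm round, 120 mm long parallel to the hinge, on an arm at each end: at y = -200 mm, z = +30 mm in the axes of hinge; 45 mm clear of the board's edge. Pinched from above, tool pointing down, it turns in the fingers
- pad (a point): middle of the grey pad (75 by 56 mm) on top of the base, level with the base's top (12 mm above the table) for the stack, blocks with their 46 mm along x; axes as base. It lies 147 mm from the hinge, under the roller; with the board above about 1.1 rad it is free from above
- groove0 (a point): centre of a tube lying in the board's first (-x) groove (moves with the board, axes as hinge, groove along y): two wooden rails 110 mm long, 24 mm apart inside, 3 mm thick and 10 mm tall on the board's face; a tube lies on their inner edges, its centre 20.6 mm above the face. Grooves are 62 mm apart
- groove1 (a point): centre of a tube lying in the board's middle groove (moves with the board, axes as hinge, groove along y): two wooden rails 110 mm long, 24 mm apart inside, 3 mm thick and 10 mm tall on the board's face; a tube lies on their inner edges, its centre 20.6 mm above the face. Grooves are 62 mm apart
- groove2 (a point): centre of a tube lying in the board's last (+x) groove (moves with the board, axes as hinge, groove along y): two wooden rails 110 mm long, 24 mm apart inside, 3 mm thick and 10 mm tall on the board's face; a tube lies on their inner edges, its centre 20.6 mm above the face. Grooves are 62 mm apart
- tray: low-rimmed tray fixed to the table, in which the tubes lie at first: 275 mm (x) by 295 mm (y) inside, rim 12 mm high and 5 mm thick, inside level with the table; origin at its middle, on the table
- blue_block: blue painted wooden spacer block, 46 mm (x) by 36 mm (y) by 25 mm thick; origin at the centre of its underside
- yellow_block: yellow painted wooden spacer block, 46 mm (x) by 36 mm (y) by 15 mm thick; origin at the centre of its underside
- red_block: red painted wooden spacer block, 46 mm (x) by 36 mm (y) by 20 mm thick; origin at the centre of its underside. A spare: not used, not moved
- tube1: terracotta chime tube, a cylinder 32 mm in diameter and 90 mm long, 90 g, blue bands on its ends and one white stripe along its length. Origin at its centre, x along its axis, z from the axis through the white stripe. It starts lying flat on the table, its axis roughly along world y, stripe turned about 100 degrees away from up; may be absent. Rolls easily on the tray
- tube2: terracotta chime tube, a cylinder 32 mm in diameter and 90 mm long, 90 g, blue bands on its ends and one white stripe along its length. Origin at its centre, x along its axis, z from the axis through the white stripe. It starts lying flat on the table, its axis roughly along world y, stripe turned about 83 degrees away from up; may be absent. Rolls easily on the tray
- tube3: terracotta chime tube, a cylinder 32 mm in diameter and 90 mm long, 90 g, blue bands on its ends and one white stripe along its length. Origin at its centre, x along its axis, z from the axis through the white stripe. It starts lying flat on the table, its axis roughly along world y, stripe turned about 126 degrees away from up; may be absent. Rolls easily on the tray
- tube1_stripe (a point): middle of the white stripe of tube1, on its surface
- tube2_stripe (a point): middle of the white stripe of tube2, on its surface
- tube3_stripe (a point): middle of the white stripe of tube3, on its surface
- clay_cup: terracotta cup, 80 mm across, 60 mm tall, bystander; origin under its middle
- paint_jar: jar with blue cap, 56 mm across, 55 mm tall, bystander; origin under its middle
- red_brush: red paint brush lying on the table, 165 mm long along its x, 10 mm thick, bystander
- thin_brush: another red brush lying on the table, 165 mm long along its x, 10 mm thick, bystander
Mind the look-alikes: they are no part of the job. What is shaped like the tube3 but purple or turquoise is not meant.

How it is judged:
By the outcome, as a careful person would: the job done as asked, in the order asked, and still so for the second after the job is handed in, with the robot touching nothing.
Of tube1, tube2, tube3 only 2 to 3 are there at a start; the rules pass over those that are not, and their reading is None.
At some moment in a run one of tube1, tube2, tube3 may be knocked a few centimetres aside while the robot is not near it.
Once in a run the grip may slacken for a moment while it holds something.
It also fails if it takes over 210 s, if anything falls off the work surface, if the arm or the gripper's body presses on something with over 40 N, if the wrist force passes 120 N, or if a joint passes its speed limit or range.

## Working session

There is one attempt and no reset: what is moved stays moved. The work goes in short steps, Python scripts to look and compute and a tool call to move; the robot and the scene stay as the last step left them, time stands still between calls to the robot, and variables do not carry over. Pictures are saved under pics/ and viewed, at most 14 in all, crops included, and the job is handed in when it is done.

Besides the shell and the picture viewer there is one more tool, called after "Emit:" by a JSON object that holds its "fn" and its "kwargs". servo_tool: Moves the arm, as the interface text tells. Its arguments: {"type":"object","properties":{"steps":{"type":"array"},"newtons":{"type":"number"}},"required":["steps"]}

```bash
mkdir -p pics; cat > h.py <<'E'
import cv2,numpy as np
from station import bot
def cap(n,save=None):
    c=bot.capture(n); im=np.array(c['pixels'],dtype=np.uint8)
    if save: cv2.imwrite('pics/'+save,im)
    return im,c
def K(c):
    f=192/np.tan(np.radians(c['vertical_fov'])/2)
    return np.array([[f,0,c['cx']],[0,f,c['cy']],[0,0,1.]])
def ray(c,uv):
    R=cv2.Rodrigues(np.array(c['rvec'],float))[0]; t=np.array(c['tvec'],float).ravel()
    o=-R.T@t; d=R.T@np.linalg.inv(K(c))@np.array([uv[0],uv[1],1.]); return o,d/np.linalg.norm(d)
def onz(c,uv,z):
    o,d=ray(c,uv); return o+d*(z-o[2])/d[2]
def proj(c,P):
    return cv2.projectPoints(np.array(P,float).reshape(-1,1,3),np.array(c['rvec'],float),np.array(c['tvec'],float),K(c),None)[0].reshape(-1,2)
E
python3 - <<'E'
from h import *
for n in('top','scene'):
    im,c=cap(n,n+'0.png')
    big=cv2.resize(im,(768,576),interpolation=cv2.INTER_CUBIC); cv2.imwrite(f'pics/{n}0b.png',big)
    print(n,c['vertical_fov'],c['cx'],c['cy'],ray(c,(256,192)))
s=bot.observe(); print(s)
E
```

```text
top 56.84454331824466 251.76207516081527 196.01045845787283 (array([ 0.36857822, -0.07221151,  0.97160333]), array([ 1.69935705e-01,  5.63334382e-04, -9.85454991e-01]))
scene 52.66906146796471 252.81202081796155 189.59273296875816 (array([ 1.03161576, -0.39620035,  0.90311447]), array([-0.51938467,  0.30985851, -0.79638387]))
{'clock': 0.1, 'q': array([-1.34383280e+00,  2.59285146e-01,  1.53599519e+00,  8.08110340e-06,
        1.34804352e+00, -2.02836597e-01]), 'qd': array([ 0.00015803, -0.00252371, -0.00301007,  0.00078883,  0.00029974,
        0.0016087 ]), 'joint_torque': array([ 1.75209629e-03, -4.46972716e+01, -2.91246182e+01, -2.85245333e-04,
        6.29422386e-03, -1.59670421e-06]), 'eef_pos': array([ 0.22907731, -0.49951027,  0.24924109]), 'ee_rot': array([-3.13989853e+00, -3.56465466e-04,  4.29798028e-01]), 'force': array([-0.71247765,  0.4978965 ,  0.18141008]), 'wrist_torque': array([-0.03375903, -0.05702781,  0.02091614]), 'grasp_force': 0.0, 'grip_width': 0.08550616410313537}
```

View pics/top0b.png

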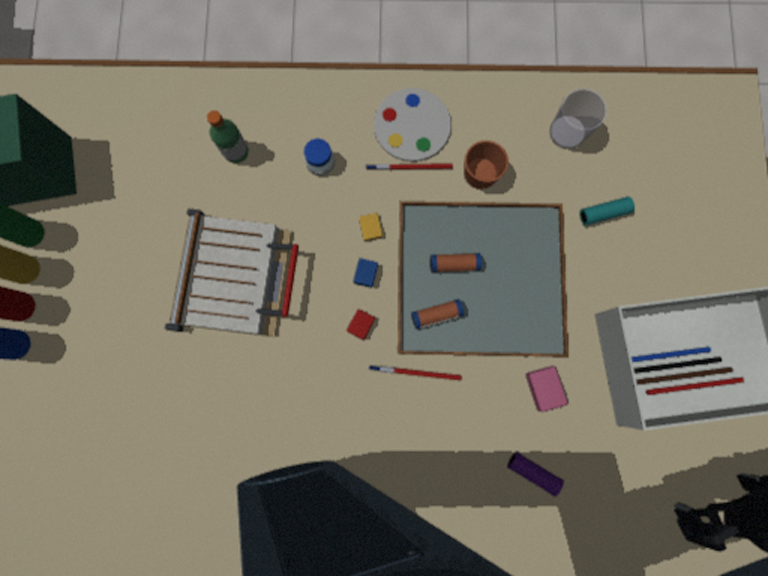

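View pics/scene0b.png

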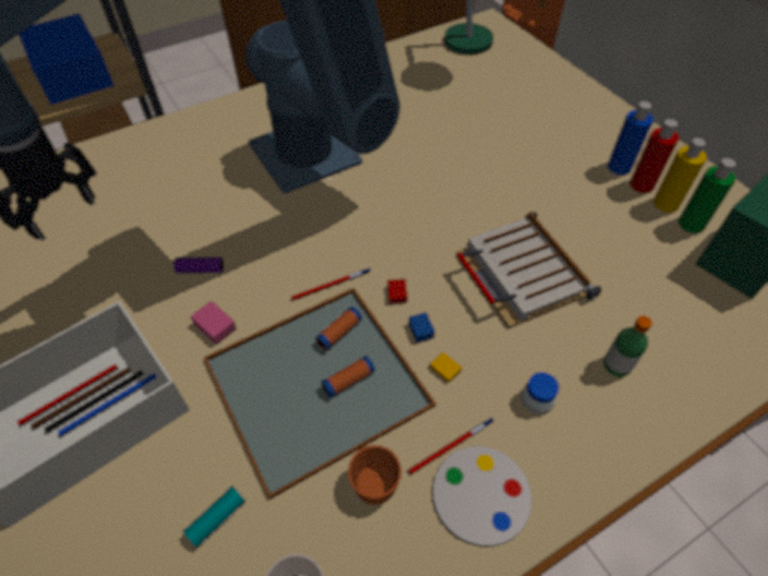

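Both views show the board at top-view (235,270), with its red bar at (290,280). The blue, yellow and red blocks are at (366,273), (371,226) and (361,324). Two terracotta tubes lie at (457,263) and (439,314) in the tray. The turquoise and purple look-alikes are outside it.

```bash
cat >> h.py <<'E'
def masks(im):
    h=cv2.cvtColor(im,cv2.COLOR_BGR2HSV); H,S,V=[h[...,i].astype(int) for i in range(3)]
    return dict(blue=(H>100)&(H<125)&(S>150)&(V>60),yellow=(H>18)&(H<30)&(S>160)&(V>120),red=((H<5)|(H>174))&(S>180)&(V>80),
      terra=(H>=5)&(H<14)&(S>130)&(V>70))
def blobs(m,amin=40):
    n,l,s,ce=cv2.connectedComponentsWithStats(m.astype(np.uint8),connectivity=8)
    out=[]
    for i in range(1,n):
        if s[i,4]>=amin:
            p=np.argwhere(l==i)[:,::-1].astype(np.float32); r=cv2.minAreaRect(p)
            out.append((ce[i].round(1),int(s[i,4]),r))
    return out
def tri(c1,u1,c2,u2):
    o1,d1=ray(c1,u1);o2,d2=ray(c2,u2)
    A=np.stack([d1,-d2],1); k=np.linalg.lstsq(A,o2-o1,rcond=None)[0]
    a,b=o1+d1*k[0],o2+d2*k[1]; return (a+b)/2,np.linalg.norm(a-b)
E
python3 - <<'E'
from h import *
ims={n:cap(n) for n in('top','scene')}
for n,(im,c) in ims.items():
    print(n)
    for k,m in masks(im).items():
        for b in blobs(m,25): 
            r=b[2]; print(k,b[0],b[1],'wh',np.round(r[1],1),'ang',round(r[2],1),'z0:',onz(c,b[0],0.02).round(3), 'corners', cv2.boxPoints(r).round(0).tolist() if b[1]<900 else '')
t=ims['top'][0]; s=ims['scene'][0]
a=cv2.resize(t[160:225,262:332],None,fx=5.5,fy=5.5,interpolation=cv2.INTER_CUBIC)
b=cv2.resize(s[195:270,195:265],None,fx=5.5,fy=5.5,interpolation=cv2.INTER_CUBIC)
H=max(a.shape[0],b.shape[0]); o=np.zeros((H,a.shape[1]+b.shape[1],3),np.uint8); o[:a.shape[0],:a.shape[1]]=a;o[:b.shape[0],a.shape[1]:]=b
cv2.imwrite('pics/tubes.png',o)
a=cv2.resize(t[130:230,105:215],None,fx=3.6,fy=3.6,interpolation=cv2.INTER_CUBIC)
b=cv2.resize(s[130:220,290:400],None,fx=3.6,fy=3.6,interpolation=cv2.INTER_CUBIC)
H=max(a.shape[0],b.shape[0]); o=np.zeros((H,a.shape[1]+b.shape[1],3),np.uint8); o[:a.shape[0],:a.shape[1]]=a;o[:b.shape[0],a.shape[1]:]=b
cv2.imwrite('pics/board.png',o); print(o.shape)
E
```

```text
top
blue [274.6  66.4] 51 wh [7.1 7.1] ang 45.0 z0: [ 0.901 -0.119  0.02 ] corners [[270.0, 67.0], [275.0, 62.0], [280.0, 67.0], [275.0, 72.0]]
blue [211.3 101. ] 231 wh [16.2 16.2] ang 76.0 z0: [0.793 0.06  0.02 ] corners [[201.0, 95.0], [217.0, 91.0], [221.0, 107.0], [205.0, 111.0]]
blue [289.  175.2] 28 wh [9. 2.] ang 90.0 z0: [ 0.581 -0.161  0.02 ] corners [[288.0, 171.0], [290.0, 171.0], [290.0, 180.0], [288.0, 180.0]]
blue [243.6 181.5] 195 wh [12.1 15.8] ang 14.0 z0: [ 0.561 -0.037  0.02 ] corners [[236.0, 188.0], [240.0, 172.0], [251.0, 175.0], [248.0, 191.0]]
blue [277.2 212.5] 28 wh [9.5 2.5] ang 71.6 z0: [ 0.478 -0.13   0.02 ] corners [[274.0, 208.0], [277.0, 208.0], [280.0, 217.0], [277.0, 218.0]]
blue [447.1 235.9] 134 wh [ 2.7 50.6] ang 82.4 z0: [ 0.423 -0.581  0.02 ] corners [[422.0, 238.0], [472.0, 231.0], [472.0, 234.0], [422.0, 241.0]]
yellow [246.9 150.7] 169 wh [14.8 11.5] ang 77.5 z0: [ 0.648 -0.044  0.02 ] corners [[240.0, 145.0], [251.0, 142.0], [254.0, 157.0], [243.0, 159.0]]
red [259.4  76.1] 45 wh [6. 7.] ang 90.0 z0: [ 0.871 -0.076  0.02 ] corners [[256.0, 
[... 5506 characters left out ...]
.0 z0: [0.763 0.313 0.02 ] corners [[423.0, 214.0], [429.0, 208.0], [435.0, 215.0], [429.0, 221.0]]
terra [232.6 249.9] 276 wh [11.1 25.4] ang 59.7 z0: [ 0.585 -0.2    0.02 ] corners [[219.0, 252.0], [241.0, 239.0], [246.0, 248.0], [224.0, 261.0]]
terra [246.1 316. ] 740 wh [40.4 35.3] ang 60.3 z0: [ 0.751 -0.255  0.02 ] corners [[223.0, 305.0], [254.0, 288.0], [274.0, 323.0], [243.0, 340.0]]
terra [471.1 299.1] 36 wh [ 4.6 12.6] ang 53.1 z0: [0.986 0.22  0.02 ] corners [[465.0, 301.0], [475.0, 294.0], [478.0, 297.0], [468.0, 305.0]]
terra [401.1 349.5] 54 wh [ 5.2 23.8] ang 54.5 z0: [ 0.987 -0.002  0.02 ] corners [[390.0, 354.0], [409.0, 340.0], [412.0, 344.0], [393.0, 358.0]]
(360, 792, 3)
```

View pics/tubes.png

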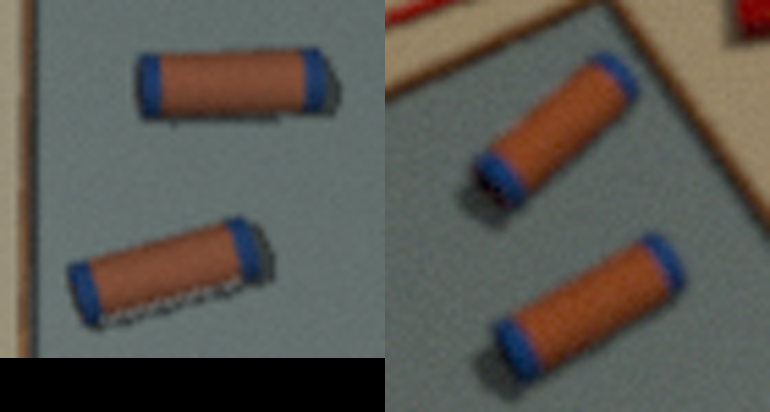

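View pics/board.png

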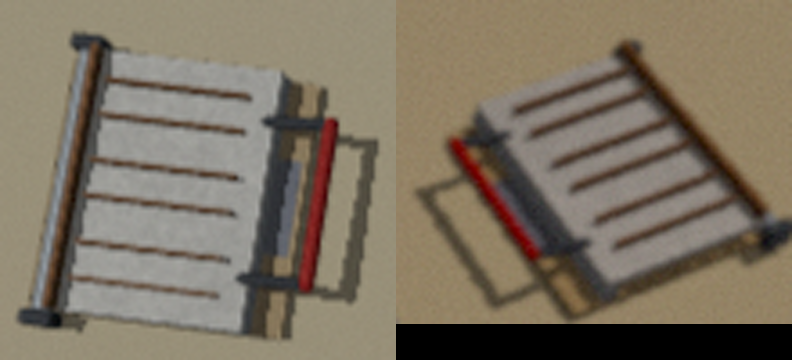

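The crops show a white stripe on the -x side of the lower tube. On the upper tube the stripe is hidden. The board lies flat with six rails, and the red bar is slightly rotated. Next I triangulate the bar, blocks and tubes.

```bash
cat >> h.py <<'E'
def near(bl,uv,r=25):
    b=[x for x in bl if np.hypot(*(np.array(x[0])-uv))<r]; return max(b,key=lambda x:x[1]) if b else None
def axis(b):  # midpoints of short sides of the min rect
    p=cv2.boxPoints(b[2]); 
    if np.linalg.norm(p[0]-p[1])>np.linalg.norm(p[1]-p[2]): p=np.roll(p,-1,0)
    return (p[0]+p[1])/2,(p[2]+p[3])/2
E
python3 - <<'E'
from h import *
T,ct=cap('top');S,cs=cap('scene'); mt,ms=masks(T),masks(S)
def both(k,ut,us):
    a,b=near(blobs(mt[k],20),ut),near(blobs(ms[k],20),us); return a,b
a,b=both('red',(193,186),(317,185))
print('bar',tri(ct,a[0],cs,b[0]))
for z in(.05,):
    e=[onz(ct,u,z) for u in axis(a)]; f=[onz(cs,u,z) for u in axis(b)]
    print(np.round(e,4).tolist(),np.round(f,4).tolist())
    for q in(e,f):
        d=q[0]-q[1]; d=d if d[0]>0 else -d; print('yaw',np.degrees(np.arctan2(d[1],d[0])),np.linalg.norm(d),(q[0]+q[1])/2)
for k,ut,us,h in(('blue',(243.6,181.5),(280,217),.025),('yellow',(247,151),(297,243.5),.015),('red',(240,216),(264,193),.02)):
    a,b=both(k,ut,us)
    c=[]
    # top-view: mask includes a bit of side; use all contour pts on top plane
    for im_m,cc,bb in((mt[k],ct,a),(ms[k],cs,b)):
        n,l,_,_=cv2.connectedComponentsWithStats(im_m.astype(np.uint8)); i=l[int(round(bb[0][1])),int(round(bb[0][0]))]
        p=np.argwhere(l==i)[:,::-1]; w=np.array([onz(cc,u,h)[:2] for u in p]); r=cv2.minAreaRect((w*1000).astype(np.float32))
        print(k,'ctr',np.round(w.mean(0),4),'rect',np.round(r[0],1),np.round(r[1],1),round(r[2],1))
for ut,us in(((304,174.6),(232.6,250)),((292,208.4),(226.7,217.3))):
    a,b=both('terra',ut,us); print('tube',tri(ct,a[0],cs,b[0]),onz(ct,a[0],.02),onz(cs,b[0],.02))
    for cc,x in((ct,a),(cs,b)):
        e=[onz(cc,u,.02) for u in axis(x)]; d=e[0]-e[1]; d=d if d[1]>0 else -d; print('  axis from y deg(ccw)',np.degrees(np.arctan2(-d[0],d[1])))
E
```

```text
bar (array([0.53853622, 0.09653473, 0.0458544 ]), np.float64(8.625786036969234e-05))
[[0.6009, 0.0888, 0.05], [0.4766, 0.1029, 0.05]] [[0.4777, 0.1013, 0.05], [0.6006, 0.0875, 0.05]]
yaw -6.455624898412063 0.12511586881277795 [0.53877661 0.09582063 0.05      ]
yaw -6.371999759124411 0.12371019382567319 [0.53913487 0.09439589 0.05      ]
blue ctr [ 0.5602 -0.0376] rect [560.2 -37.5] [33.2 43.8] 77.3
blue ctr [ 0.5657 -0.0413] rect [565.1 -41.5] [31.7 43.5] 79.5
yellow ctr [ 0.6501 -0.0444] rect [650.  -44.5] [42.4 31.8] 12.7
yellow ctr [ 0.6521 -0.045 ] rect [652.2 -44.7] [45.9 34.5] 14.3
red ctr [ 0.4666 -0.0308] rect [466.7 -30.5] [32.6 42.2] 64.4
red ctr [ 0.4695 -0.034 ] rect [470.9 -33.6] [31.3 42.9] 59.2
tube (array([ 0.58423959, -0.20085891,  0.01927707]), np.float64(0.0034558693462117544)) [ 0.58332309 -0.20231567  0.02      ] [ 0.5853874  -0.19947868  0.02      ]
  axis from y deg(ccw) 0.9681100662887596
  axis from y deg(ccw) 4.006816362626678
tube (array([ 0.48983935, -0.16742014,  0.02220466]), np.float64(0.0030817859667974295)) [ 0.48944903 -0.16903299  0.02      ] [ 0.48919611 -0.16547545  0.02      ]
  axis from y deg(ccw) 16.32772217122671
  axis from y deg(ccw) 16.316926526742233
```

Emit:
{"fn": "servo_tool", "kwargs": {"steps": [{"tx":0.3875,"ty":0.744,"tz":0,"az":-0.086,"claw":-1},{"tx":0.3875,"ty":0.744,"tz":0,"az":-0.086,"claw":0},{"tx":0.3875,"ty":0.744,"tz":0,"az":-0.086,"claw":0},{"tx":0.3875,"ty":0.744,"tz":0,"az":-0.086,"claw":0},{"tx":0.3875,"ty":0.744,"tz":0,"az":-0.086,"claw":0},{"tx":0.3875,"ty":0.744,"tz":0,"az":-0.086,"claw":0},{"tx":0.3875,"ty":0.744,"tz":0,"az":-0.086,"claw":0},{"tx":0.3875,"ty":0.744,"tz":0,"az":-0.086,"claw":0},{"tx":0.3875,"ty":0.744,"tz":0,"az":-0.086,"claw":0},{"tx":0.3875,"ty":0.744,"tz":0,"az":-0.086,"claw":0},{"tx":0.3875,"ty":0.744,"tz":0,"az":-0.086,"claw":0},{"tx":0.3875,"ty":0.744,"tz":0,"az":-0.086,"claw":0}], "newtons": 30}}

```text
invalid input
```

```bash
python3 - <<'E'
from h import *
s=bot.observe(); print(s['clock'],s['eef_pos'],s['ee_rot'],s['grip_width'])
# verify hinge with first pictures' calibration
_,c=cap('top');_,cs=cap('scene')
y=np.radians(-6.4);R=np.array([[np.cos(y),-np.sin(y)],[np.sin(y),np.cos(y)]]);bar=np.array([.539,.0955])
for n,p,z in(('hinge+',(100,200),.02),('hinge-',(-100,200),.02),('free+',(100,45),.038),('free-',(-100,45),.038)):
    P=np.r_[bar+R@(np.array(p)/1000),z]; a=proj(c,P)[0];b=proj(cs,P)[0]
    print(n,P.round(4),'topcrop',((a-[105,130])*3.6).round(),'scenecrop',((b-[290,130])*3.6+[396,0]).round())
E
```

```text
0.3 [ 0.22916437 -0.49981317  0.24973481] [-3.14098091e+00 -1.42856741e-04  4.29737796e-01] 0.0854921385883033
hinge+ [0.6607 0.2831 0.02  ] topcrop [89. 53.] scenecrop [772. 228.]
hinge- [0.4619 0.3054 0.02  ] topcrop [ 40. 307.] scenecrop [631.  61.]
free+ [0.6434 0.1291 0.038 ] topcrop [281.  71.] scenecrop [609. 281.]
free- [0.4446 0.1514 0.038 ] topcrop [237. 332.] scenecrop [477. 101.]
```

Emit:
{"fn": "servo_tool", "kwargs": {"steps": [{"tx":0.3875,"ty":0.744,"tz":0,"ax":0,"ay":0,"az":-0.086,"claw":0},{"tx":0.3875,"ty":0.744,"tz":0,"ax":0,"ay":0,"az":-0.086,"claw":0},{"tx":0.3875,"ty":0.744,"tz":0,"ax":0,"ay":0,"az":-0.086,"claw":0},{"tx":0.3875,"ty":0.744,"tz":0,"ax":0,"ay":0,"az":-0.086,"claw":0},{"tx":0.3875,"ty":0.744,"tz":0,"ax":0,"ay":0,"az":-0.086,"claw":0},{"tx":0.3875,"ty":0.744,"tz":0,"ax":0,"ay":0,"az":-0.086,"claw":0},{"tx":0.3875,"ty":0.744,"tz":0,"ax":0,"ay":0,"az":-0.086,"claw":0},{"tx":0.3875,"ty":0.744,"tz":0,"ax":0,"ay":0,"az":-0.086,"claw":0},{"tx":0.3875,"ty":0.744,"tz":0,"ax":0,"ay":0,"az":-0.086,"claw":0},{"tx":0.3875,"ty":0.744,"tz":0,"ax":0,"ay":0,"az":-0.086,"claw":0},{"tx":0.3875,"ty":0.744,"tz":0,"ax":0,"ay":0,"az":-0.086,"claw":0},{"tx":0.3875,"ty":0.744,"tz":0,"ax":0,"ay":0,"az":-0.086,"claw":0}], "newtons": 30}}

```text
clock: 1.6
eef_pos: [0.5055, 0.0314, 0.2503]
ee_rot: [3.141, -0.001, -0.11]
force: [0.9, -0.6, -0.6]
grip_width: 0.043
grasp_force: 0.0
```

Emit:
{"fn": "servo_tool", "kwargs": {"steps": [{"tx":0.042,"ty":0.08,"tz":0,"ax":0,"ay":0,"az":0,"claw":0},{"tx":0.042,"ty":0.08,"tz":0,"ax":0,"ay":0,"az":0,"claw":0},{"tx":0.042,"ty":0.08,"tz":-0.06,"ax":0,"ay":0,"az":0,"claw":0},{"tx":0.042,"ty":0.08,"tz":-0.12,"ax":0,"ay":0,"az":0,"claw":0},{"tx":0.042,"ty":0.08,"tz":-0.18,"ax":0,"ay":0,"az":0,"claw":0},{"tx":0.042,"ty":0.08,"tz":-0.22,"ax":0,"ay":0,"az":0,"claw":0},{"tx":0.042,"ty":0.08,"tz":-0.25,"ax":0,"ay":0,"az":0,"claw":0},{"tx":0.042,"ty":0.08,"tz":-0.25,"ax":0,"ay":0,"az":0,"claw":0},{"tx":0.042,"ty":0.08,"tz":-0.25,"ax":0,"ay":0,"az":0,"claw":1},{"tx":0.042,"ty":0.08,"tz":-0.25,"ax":0,"ay":0,"az":0,"claw":1},{"tx":0.042,"ty":0.08,"tz":-0.25,"ax":0,"ay":0,"az":0,"claw":1},{"tx":0.042,"ty":0.08,"tz":-0.25,"ax":0,"ay":0,"az":0,"claw":1}], "newtons": 30}}

```text
clock: 2.8
eef_pos: [0.54, 0.0945, 0.0519]
ee_rot: [-3.139, -0.004, -0.111]
force: [1.1, 6.3, -2.3]
grip_width: 0.0105
grasp_force: 29.3
```

```bash
python3 - <<'E'
from h import *
s=bot.observe(); print(s['clock'],s['eef_pos'],s['ee_rot'],s['grip_width'],s['grasp_force'],s['force'])
u=np.array([np.sin(np.radians(6.4)),np.cos(np.radians(6.4))])
def bar(t): return -200*np.cos(t)+30*np.sin(t), 200*np.sin(t)+30*np.cos(t)
a0=bar(0)
for t in np.linspace(0,1.32,14)[1:]:
    a=bar(t); d=(a[0]-a0[0])/800; print(round(t,2),np.round([d*u[0],d*u[1],(a[1]-a0[1])/800],3))
E
```

```text
2.8 [0.54000608 0.09446905 0.05188068] [-3.13937686 -0.00403044 -0.11086442] 0.010496771091081108 29.275463819503784 [ 1.10076134  6.31343877 -2.32673586]
0.1 [0.001 0.005 0.025]
0.2 [0.001 0.013 0.05 ]
0.3 [0.003 0.023 0.073]
0.41 [0.004 0.035 0.096]
0.51 [0.006 0.049 0.117]
0.61 [0.007 0.066 0.136]
0.71 [0.009 0.084 0.154]
0.81 [0.012 0.105 0.17 ]
0.91 [0.014 0.126 0.183]
1.02 [0.017 0.149 0.195]
1.12 [0.019 0.173 0.204]
1.22 [0.022 0.198 0.21 ]
1.32 [0.025 0.223 0.214]
```

Emit:
{"fn": "servo_tool", "kwargs": {"steps": [{"tx":0.001,"ty":0.005,"tz":0.025,"ax":0,"ay":0,"az":0,"claw":1},{"tx":0.001,"ty":0.013,"tz":0.05,"ax":0,"ay":0,"az":0,"claw":1},{"tx":0.003,"ty":0.023,"tz":0.073,"ax":0,"ay":0,"az":0,"claw":1},{"tx":0.004,"ty":0.035,"tz":0.096,"ax":0,"ay":0,"az":0,"claw":1},{"tx":0.006,"ty":0.049,"tz":0.117,"ax":0,"ay":0,"az":0,"claw":1},{"tx":0.007,"ty":0.066,"tz":0.136,"ax":0,"ay":0,"az":0,"claw":1},{"tx":0.009,"ty":0.084,"tz":0.154,"ax":0,"ay":0,"az":0,"claw":1},{"tx":0.012,"ty":0.105,"tz":0.17,"ax":0,"ay":0,"az":0,"claw":1},{"tx":0.014,"ty":0.126,"tz":0.183,"ax":0,"ay":0,"az":0,"claw":1},{"tx":0.017,"ty":0.149,"tz":0.195,"ax":0,"ay":0,"az":0,"claw":1},{"tx":0.019,"ty":0.173,"tz":0.204,"ax":0,"ay":0,"az":0,"claw":1},{"tx":0.022,"ty":0.198,"tz":0.21,"ax":0,"ay":0,"az":0,"claw":1}], "newtons": 30}}

```text
clock: 4.0
eef_pos: [0.557, 0.2501, 0.2233]
ee_rot: [3.139, -0.006, -0.111]
force: [-1.6, -7.7, 10.5]
grip_width: 0.0112
grasp_force: 31.7
```

Emit:
{"fn": "servo_tool", "kwargs": {"steps": [{"tx":0.003,"ty":0.02,"tz":0.003,"ax":0,"ay":0,"az":0,"claw":1},{"tx":0.003,"ty":0.025,"tz":0.003,"ax":0,"ay":0,"az":0,"claw":1},{"tx":0.003,"ty":0.025,"tz":0.003,"ax":0,"ay":0,"az":0,"claw":1}]}}

```text
clock: 4.3
eef_pos: [0.5595, 0.2728, 0.2262]
ee_rot: [-3.139, -0.007, -0.109]
force: [-3.6, -0.8, 14.3]
grip_width: 0.0108
grasp_force: 32.3
```

Emit:
{"fn": "servo_tool", "kwargs": {"steps": [{"tx":0,"ty":0,"tz":0,"ax":0,"ay":0,"az":0,"claw":0},{"tx":0,"ty":0,"tz":0,"ax":0,"ay":0,"az":0,"claw":0},{"tx":0,"ty":0,"tz":0,"ax":0,"ay":0,"az":0,"claw":0},{"tx":0,"ty":0,"tz":0.05,"ax":0,"ay":0,"az":0,"claw":0},{"tx":0,"ty":0,"tz":0.1,"ax":0,"ay":0,"az":0,"claw":0},{"tx":0.003,"ty":-0.06,"tz":0.1,"ax":0,"ay":0,"az":0,"claw":-0.5},{"tx":0.003,"ty":-0.12,"tz":0.1,"ax":0,"ay":0,"az":-0.015,"claw":-0.5},{"tx":0.003,"ty":-0.18,"tz":0.1,"ax":0,"ay":0,"az":-0.015,"claw":-0.5},{"tx":0.003,"ty":-0.24,"tz":0.1,"ax":0,"ay":0,"az":-0.015,"claw":-0.5},{"tx":0.003,"ty":-0.3,"tz":0.08,"ax":0,"ay":0,"az":-0.015,"claw":-0.5},{"tx":0.003,"ty":-0.36,"tz":0.05,"ax":0,"ay":0,"az":-0.015,"claw":-0.5},{"tx":0.003,"ty":-0.39,"tz":0.0,"ax":0,"ay":0,"az":-0.015,"claw":-0.5}]}}

```text
clock: 5.5
eef_pos: [0.5625, -0.044, 0.2227]
ee_rot: [3.14, -0.007, -0.207]
force: [1.0, 0.4, -1.1]
grip_width: 0.0638
grasp_force: 0.0
```

```bash
python3 - <<'E'
from h import *
s=bot.observe(); print(s['clock'],s['eef_pos'],s['ee_rot'],s['grip_width'])
T,ct=cap('top');S,cs=cap('scene')
o=np.hstack([cv2.resize(T[90:300,90:340],None,fx=1.55,fy=1.55,interpolation=cv2.INTER_CUBIC),cv2.resize(S[90:300,180:430],None,fx=1.55,fy=1.55,interpolation=cv2.INTER_CUBIC)]); cv2.imwrite('pics/up.png',o)
for n,im,c in(('t',T,ct),('s',S,cs)):
    for b in blobs(masks(im)['red'],50): print(n,b[0],b[1],axis(b))
E
```

```text
5.5 [ 0.56253827 -0.04404005  0.22268991] [ 3.14026238 -0.00717222 -0.20709553] 0.06383297420330113
t [ 98.7 160.9] 206 (array([104.03847, 133.8077 ], dtype=float32), array([ 92.80769, 189.96153], dtype=float32))
t [284.4 248.9] 90 (array([263.94388, 246.46289], dtype=float32), array([306.05246, 251.56696], dtype=float32))
t [463.3 256.9] 143 (array([494.09793, 252.7272 ], dtype=float32), array([431.87924, 261.1028 ], dtype=float32))
s [445.4  93.4] 62 (array([451. ,  92.5], dtype=float32), array([438. ,  92.5], dtype=float32))
s [385.6 120.3] 91 (array([371.25    , 105.750015], dtype=float32), array([400.75   , 135.25002], dtype=float32))
s [214.1 191.2] 58 (array([230.99147, 184.9768 ], dtype=float32), array([195.07683, 198.20853], dtype=float32))
s [264.2 193. ] 138 (array([264.5, 187. ], dtype=float32), array([264.5, 199. ], dtype=float32))
s [ 44.2 263.2] 128 (array([ 76.20566, 244.34961], dtype=float32), array([ 13.231355, 281.3933  ], dtype=float32))
s [293.2 301.3] 114 (array([312.86435, 288.78586], dtype=float32), array([273.01505, 314.02377], dtype=float32))
s [341.3 324.9] 72 (array([337.75003, 321.25003], dtype=float32), array([344.75003, 328.25003], dtype=float32))
```

View pics/up.png

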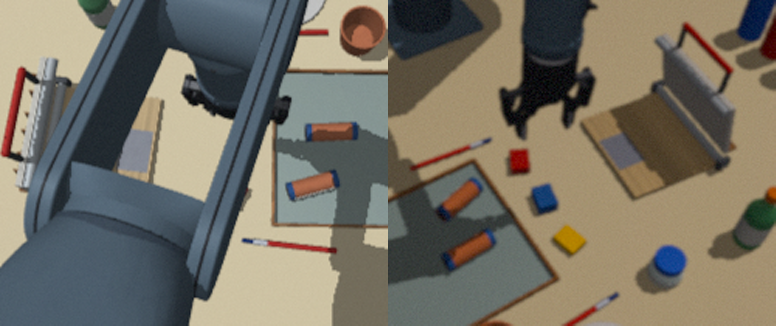

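The board now stands up. The pad is at about scene pixel (330,188), and the blocks are free. Next I descend on blue.

Emit:
{"fn": "servo_tool", "kwargs": {"steps": [{"tx":0,"ty":0,"tz":-0.06,"ax":0,"ay":0,"az":0,"claw":-0.5},{"tx":0,"ty":0,"tz":-0.12,"ax":0,"ay":0,"az":0,"claw":-0.5},{"tx":0,"ty":0,"tz":-0.18,"ax":0,"ay":0,"az":0,"claw":-0.5},{"tx":0,"ty":0,"tz":-0.22,"ax":0,"ay":0,"az":0,"claw":-0.5},{"tx":0,"ty":0,"tz":-0.247,"ax":0,"ay":0,"az":0,"claw":-0.5},{"tx":0,"ty":0,"tz":-0.247,"ax":0,"ay":0,"az":0,"claw":-0.5},{"tx":0,"ty":0,"tz":-0.247,"ax":0,"ay":0,"az":0,"claw":1},{"tx":0,"ty":0,"tz":-0.247,"ax":0,"ay":0,"az":0,"claw":1},{"tx":0,"ty":0,"tz":-0.247,"ax":0,"ay":0,"az":0,"claw":1},{"tx":0,"ty":0,"tz":-0.247,"ax":0,"ay":0,"az":0,"claw":1},{"tx":0,"ty":0,"tz":-0.247,"ax":0,"ay":0,"az":0,"claw":1}], "newtons": 40}}

```text
clock: 6.7
eef_pos: [0.5625, -0.0404, 0.0252]
ee_rot: [-3.142, -0.004, -0.205]
force: [0.5, 1.5, 6.8]
grip_width: 0.0353
grasp_force: 42.4
```

```bash
python3 - <<'E'
from h import *
s=bot.observe(); print(s['clock'],s['eef_pos'],s['ee_rot'],s['grip_width'],s['grasp_force'],s['force'])
S,cs=cap('scene')
print(onz(cs,(330,188),.012)); h=cv2.cvtColor(S,cv2.COLOR_BGR2HSV); print(S[188,330],h[188,330])
d=np.abs(S.astype(int)-S[188,330].astype(int)).max(2)<14; d[:, :305]=0; d[:170]=0;d[215:]=0;d[:,355:]=0
for b in blobs(d,60):
    w=np.array([onz(cs,u,.012)[:2]*1000 for u in cv2.boxPoints(b[2])],np.float32); print(b[0],b[1],cv2.minAreaRect(w),onz(cs,b[0],.012))
E
```

```text
6.7 [ 0.56250879 -0.04039756  0.02516288] [-3.1415686  -0.0042224  -0.20484692] 0.03532828204947283 42.366074323654175 [0.51422379 1.54716689 6.82075359]
[0.54779342 0.1425919  0.012     ]
[100  94  94] [120  15 100]
[329.8 187.2] 310 ((543.669189453125, 144.9768524169922), (48.360557556152344, 94.66350555419922), 85.27812194824219) [0.54514184 0.1438936  0.012     ]
```

Emit:
{"fn": "servo_tool", "kwargs": {"steps": [{"tx":0,"ty":0,"tz":0.06,"ax":0,"ay":0,"az":0,"claw":1},{"tx":0,"ty":0.02,"tz":0.1,"ax":0,"ay":0,"az":0,"claw":1},{"tx":-0.01,"ty":0.07,"tz":0.1,"ax":0,"ay":0,"az":0.015,"claw":1},{"tx":-0.022,"ty":0.12,"tz":0.1,"ax":0,"ay":0,"az":0.015,"claw":1},{"tx":-0.022,"ty":0.17,"tz":0.1,"ax":0,"ay":0,"az":0.015,"claw":1},{"tx":-0.022,"ty":0.215,"tz":0.1,"ax":0,"ay":0,"az":0.015,"claw":1},{"tx":-0.022,"ty":0.2335,"tz":0.1,"ax":0,"ay":0,"az":0.015,"claw":1},{"tx":-0.022,"ty":0.2335,"tz":0.06,"ax":0,"ay":0,"az":0.015,"claw":1},{"tx":-0.022,"ty":0.2335,"tz":0.035,"ax":0,"ay":0,"az":0.015,"claw":1},{"tx":-0.022,"ty":0.2335,"tz":0.025,"ax":0,"ay":0,"az":0.015,"claw":1},{"tx":-0.022,"ty":0.2335,"tz":0.018,"ax":0,"ay":0,"az":0.015,"claw":1},{"tx":-0.022,"ty":0.2335,"tz":0.016,"ax":0,"ay":0,"az":0.015,"claw":1}]}}

```text
clock: 7.95
eef_pos: [0.5432, 0.1461, 0.0371]
ee_rot: [3.141, 0.001, -0.111]
force: [-7.4, -1.0, 19.1]
grip_width: 0.0348
grasp_force: 43.6
```

Emit:
{"fn": "servo_tool", "kwargs": {"steps": [{"tx":0,"ty":0,"tz":0,"ax":0,"ay":0,"az":0,"claw":-0.4},{"tx":0,"ty":0,"tz":0,"ax":0,"ay":0,"az":0,"claw":-0.4},{"tx":0,"ty":0,"tz":0,"ax":0,"ay":0,"az":0,"claw":-0.4},{"tx":0,"ty":0,"tz":0.05,"ax":0,"ay":0,"az":0,"claw":-0.4},{"tx":0,"ty":0,"tz":0.1,"ax":0,"ay":0,"az":0,"claw":-0.4},{"tx":0.03,"ty":-0.05,"tz":0.1,"ax":0,"ay":0,"az":0.02,"claw":-0.5},{"tx":0.06,"ty":-0.1,"tz":0.1,"ax":0,"ay":0,"az":0.04,"claw":-0.5},{"tx":0.09,"ty":-0.15,"tz":0.1,"ax":0,"ay":0,"az":0.054,"claw":-0.5},{"tx":0.12,"ty":-0.2,"tz":0.1,"ax":0,"ay":0,"az":0.054,"claw":-0.5},{"tx":0.134,"ty":-0.239,"tz":0.1,"ax":0,"ay":0,"az":0.054,"claw":-0.5},{"tx":0.134,"ty":-0.239,"tz":0.06,"ax":0,"ay":0,"az":0.054,"claw":-0.5},{"tx":0.134,"ty":-0.239,"tz":0.03,"ax":0,"ay":0,"az":0.054,"claw":-0.5}]}}

```text
clock: 9.15
eef_pos: [0.6511, -0.0466, 0.0592]
ee_rot: [3.141, -0.001, 0.226]
force: [-0.0, -0.4, 0.2]
grip_width: 0.0639
grasp_force: 0.0
```

Emit:
{"fn": "servo_tool", "kwargs": {"steps": [{"tx":0,"ty":0,"tz":-0.03,"ax":0,"ay":0,"az":0,"claw":-0.5},{"tx":0,"ty":0,"tz":-0.049,"ax":0,"ay":0,"az":0,"claw":-0.5},{"tx":0,"ty":0,"tz":-0.049,"ax":0,"ay":0,"az":0,"claw":-0.5},{"tx":0,"ty":0,"tz":-0.049,"ax":0,"ay":0,"az":0,"claw":1},{"tx":0,"ty":0,"tz":-0.049,"ax":0,"ay":0,"az":0,"claw":1},{"tx":0,"ty":0,"tz":-0.049,"ax":0,"ay":0,"az":0,"claw":1},{"tx":0,"ty":0,"tz":-0.049,"ax":0,"ay":0,"az":0,"claw":1},{"tx":0,"ty":0,"tz":-0.049,"ax":0,"ay":0,"az":0,"claw":1}]}}

```text
clock: 9.95
eef_pos: [0.6517, -0.0447, 0.0224]
ee_rot: [3.14, -0.003, 0.229]
force: [-0.2, 1.1, 6.3]
grip_width: 0.0348
grasp_force: 41.1
```

```bash
python3 - <<'E'
from h import *
s=bot.observe(); print(s['clock'],s['eef_pos'],s['ee_rot'],s['grip_width'],s['grasp_force'],s['force'])
S,cs=cap('scene');T,ct=cap('top')
for n,im,c,e in(('s',S,cs,(0.545,.146)),('t',T,ct,(0.545,.146))):
    b=near(blobs(masks(im)['blue'],30),proj(c,[*e,.037])[0],12)
    if b: 
        w=np.array([onz(c,u,.037)[:2]*1000 for u in cv2.boxPoints(b[2])],np.float32);print(n,b[1],cv2.minAreaRect(w))
E
```

```text
9.95 [ 0.65169168 -0.04471054  0.02244974] [ 3.14019433e+00 -2.91609507e-03  2.28898358e-01] 0.03481054856518277 41.10417187213898 [-0.17400047  1.09578988  6.31349807]
s 141 ((548.6019287109375, 142.5401153564453), (35.55474853515625, 58.27266311645508), 86.56946563720703)
```

Emit:
{"fn": "servo_tool", "kwargs": {"steps": [{"tx":0,"ty":0,"tz":0.06,"ax":0,"ay":0,"az":0,"claw":1},{"tx":0,"ty":0.02,"tz":0.11,"ax":0,"ay":0,"az":0,"claw":1},{"tx":-0.03,"ty":0.06,"tz":0.12,"ax":0,"ay":0,"az":-0.02,"claw":1},{"tx":-0.06,"ty":0.11,"tz":0.12,"ax":0,"ay":0,"az":-0.04,"claw":1},{"tx":-0.09,"ty":0.16,"tz":0.12,"ax":0,"ay":0,"az":-0.054,"claw":1},{"tx":-0.12,"ty":0.21,"tz":0.12,"ax":0,"ay":0,"az":-0.054,"claw":1},{"tx":-0.135,"ty":0.239,"tz":0.12,"ax":0,"ay":0,"az":-0.054,"claw":1},{"tx":-0.135,"ty":0.239,"tz":0.1,"ax":0,"ay":0,"az":-0.054,"claw":1},{"tx":-0.135,"ty":0.239,"tz":0.07,"ax":0,"ay":0,"az":-0.054,"claw":1},{"tx":-0.135,"ty":0.239,"tz":0.055,"ax":0,"ay":0,"az":-0.054,"claw":1},{"tx":-0.135,"ty":0.239,"tz":0.049,"ax":0,"ay":0,"az":-0.054,"claw":1},{"tx":-0.135,"ty":0.239,"tz":0.047,"ax":0,"ay":0,"az":-0.054,"claw":1}]}}

```text
clock: 11.25
eef_pos: [0.5411, 0.1466, 0.0594]
ee_rot: [3.141, 0.003, -0.111]
force: [-9.6, 1.0, 23.2]
grip_width: 0.0353
grasp_force: 42.9
```

Emit:
{"fn": "servo_tool", "kwargs": {"steps": [{"tx":0,"ty":0,"tz":0,"ax":0,"ay":0,"az":0,"claw":-0.4},{"tx":0,"ty":0,"tz":0,"ax":0,"ay":0,"az":0,"claw":-0.4},{"tx":0,"ty":0,"tz":0,"ax":0,"ay":0,"az":0,"claw":-0.4},{"tx":0,"ty":0,"tz":0.05,"ax":0,"ay":0,"az":0,"claw":-0.4},{"tx":0,"ty":0,"tz":0.11,"ax":0,"ay":0,"az":0,"claw":-0.4},{"tx":0,"ty":0,"tz":0.17,"ax":0,"ay":0,"az":0,"claw":-0.4},{"tx":0,"ty":0,"tz":0.23,"ax":0,"ay":0,"az":0,"claw":-0.4},{"tx":0,"ty":0,"tz":0.29,"ax":0,"ay":0,"az":0,"claw":0},{"tx":0,"ty":-0.05,"tz":0.3,"ax":0,"ay":0,"az":0,"claw":0}]}}

```text
clock: 12.15
eef_pos: [0.545, 0.1096, 0.3055]
ee_rot: [-3.138, -0.012, -0.106]
force: [1.6, -0.4, 0.2]
grip_width: 0.0426
grasp_force: 0.0
```

```bash
python3 - <<'E'
from h import *
s=bot.observe(); print(s['clock'],s['eef_pos'],s['ee_rot'],s['grip_width'])
S,cs=cap('scene');T,ct=cap('top')
o=np.hstack([cv2.resize(T[100:260,80:260],None,fx=2.2,fy=2.2,interpolation=cv2.INTER_CUBIC),cv2.resize(S[100:260,260:440],None,fx=2.2,fy=2.2,interpolation=cv2.INTER_CUBIC)]); cv2.imwrite('pics/st.png',o)
for n,im,c in(('s',S,cs),('t',T,ct)):
    b=near(blobs(masks(im)['yellow'],30),proj(c,[.5435,.146,.052])[0],12)
    if b: 
        w=np.array([onz(c,u,.052)[:2]*1000 for u in cv2.boxPoints(b[2])],np.float32);print(n,b[1],cv2.minAreaRect(w))
E
```

```text
12.15 [0.54501287 0.10958388 0.30547291] [-3.13817005 -0.01220533 -0.10571957] 0.042627106844867514
s 160 ((540.6293334960938, 145.8507843017578), (36.54277420043945, 61.846038818359375), 84.46925354003906)
t 206 ((539.9000244140625, 145.96026611328125), (33.84626770019531, 43.90058898925781), 83.56536102294922)
```

View pics/st.png

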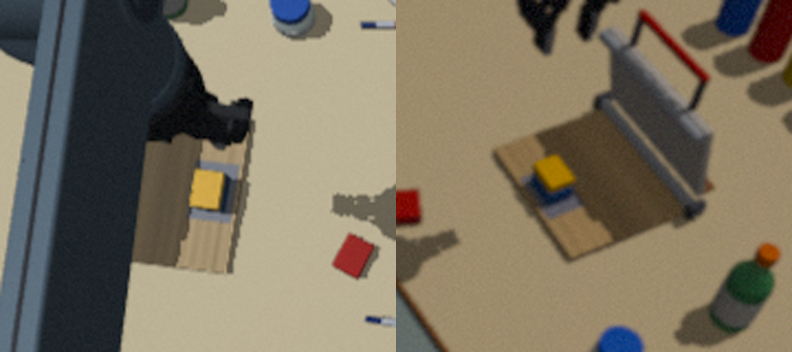

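The yellow-on-blue stack sits on the pad and the board is still up. Next I locate the bar and grip it.

```bash
python3 - <<'E'
from h import *
S,cs=cap('scene');_,ct=cap('top')
print(tri(ct,(98.7,160.9),cs,(385.6,120.3)))
for b in blobs(masks(S)['red'],40): print(b[0],b[1])
E
```

```text
(array([0.5600593 , 0.27153877, 0.22332529]), np.float64(0.0014215765795999441))
[445.7  93.3] 61
[385.8 120.4] 94
[264.2 192.9] 137
[ 43.6 263.6] 128
[292.5 301.6] 115
[341.2 324.8] 73
```

Emit:
{"fn": "servo_tool", "kwargs": {"steps": [{"tx":0.018,"ty":0.05,"tz":0,"ax":0,"ay":0,"az":0,"claw":0},{"tx":0.018,"ty":0.1,"tz":0,"ax":0,"ay":0,"az":0,"claw":0},{"tx":0.018,"ty":0.15,"tz":0,"ax":0,"ay":0,"az":0,"claw":0},{"tx":0.018,"ty":0.204,"tz":0,"ax":0,"ay":0,"az":0,"claw":0},{"tx":0.018,"ty":0.204,"tz":0,"ax":0,"ay":0,"az":0,"claw":0}]}}

```text
clock: 12.85
eef_pos: [0.5552, 0.2755, 0.2962]
ee_rot: [-3.14, 0.003, -0.105]
force: [0.3, 0.1, -0.3]
grip_width: 0.0429
grasp_force: 0.0
```

Emit:
{"fn": "servo_tool", "kwargs": {"steps": [{"tx":0.005,"ty":-0.004,"tz":-0.04,"ax":0,"ay":0,"az":0,"claw":0},{"tx":0.005,"ty":-0.004,"tz":-0.088,"ax":0,"ay":0,"az":0,"claw":0},{"tx":0.005,"ty":-0.004,"tz":-0.088,"ax":0,"ay":0,"az":0,"claw":0},{"tx":0.005,"ty":-0.004,"tz":-0.088,"ax":0,"ay":0,"az":0,"claw":1},{"tx":0.005,"ty":-0.004,"tz":-0.088,"ax":0,"ay":0,"az":0,"claw":1},{"tx":0.005,"ty":-0.004,"tz":-0.088,"ax":0,"ay":0,"az":0,"claw":1},{"tx":0.005,"ty":-0.004,"tz":-0.088,"ax":0,"ay":0,"az":0,"claw":1}], "newtons": 30}}

```text
clock: 13.55
eef_pos: [0.5617, 0.267, 0.2298]
ee_rot: [-3.14, -0.003, -0.111]
force: [-0.2, 1.3, 3.2]
grip_width: 0.0108
grasp_force: 29.7
```

```bash
python3 - <<'E'
from h import *
s=bot.observe(); print(s['clock'],s['eef_pos'],s['ee_rot'],s['grip_width'],s['grasp_force'],s['force'])
u=np.array([np.sin(np.radians(6.4)),np.cos(np.radians(6.4))])
def bar(t): return -200*np.cos(t)+30*np.sin(t), 200*np.sin(t)+30*np.cos(t)
a0=bar(1.305)
for t in np.r_[np.linspace(1.305,.4,11)[1:],.35,.31,.27]:
    a=bar(t); d=(a[0]-a0[0])/800; print(round(t,2),np.round([d*u[0],d*u[1],(a[1]-a0[1])/800],3))
E
```

```text
13.55 [0.56172852 0.26703391 0.22982417] [-3.13997730e+00 -3.13070131e-03 -1.10547804e-01] 0.010849701377936557 29.655836820602417 [-0.20903182  1.28635212  3.22704751]
1.21 [-0.003 -0.022 -0.004]
1.12 [-0.005 -0.044 -0.009]
1.03 [-0.007 -0.066 -0.017]
0.94 [-0.01  -0.086 -0.027]
0.85 [-0.012 -0.106 -0.038]
0.76 [-0.014 -0.125 -0.051]
0.67 [-0.016 -0.142 -0.066]
0.58 [-0.018 -0.158 -0.083]
0.49 [-0.019 -0.172 -0.1  ]
0.4 [-0.021 -0.185 -0.119]
0.35 [-0.021 -0.191 -0.13 ]
0.31 [-0.022 -0.196 -0.139]
0.27 [-0.022 -0.2   -0.148]
```

Emit:
{"fn": "servo_tool", "kwargs": {"steps": [{"tx":-0.002,"ty":-0.017,"tz":-0.004,"ax":0,"ay":0,"az":0,"claw":1},{"tx":-0.005,"ty":-0.039,"tz":-0.009,"ax":0,"ay":0,"az":0,"claw":1},{"tx":-0.007,"ty":-0.061,"tz":-0.016,"ax":0,"ay":0,"az":0,"claw":1},{"tx":-0.009,"ty":-0.081,"tz":-0.026,"ax":0,"ay":0,"az":0,"claw":1},{"tx":-0.011,"ty":-0.101,"tz":-0.037,"ax":0,"ay":0,"az":0,"claw":1},{"tx":-0.013,"ty":-0.12,"tz":-0.05,"ax":0,"ay":0,"az":0,"claw":1},{"tx":-0.015,"ty":-0.137,"tz":-0.065,"ax":0,"ay":0,"az":0,"claw":1},{"tx":-0.017,"ty":-0.153,"tz":-0.082,"ax":0,"ay":0,"az":0,"claw":1},{"tx":-0.018,"ty":-0.167,"tz":-0.099,"ax":0,"ay":0,"az":0,"claw":1},{"tx":-0.02,"ty":-0.18,"tz":-0.118,"ax":0,"ay":0,"az":0,"claw":1},{"tx":-0.02,"ty":-0.186,"tz":-0.129,"ax":0,"ay":0,"az":0,"claw":1},{"tx":-0.021,"ty":-0.19,"tz":-0.135,"ax":0,"ay":0,"az":0,"claw":1}]}}

```text
clock: 14.75
eef_pos: [0.5446, 0.1134, 0.1188]
ee_rot: [3.142, -0.0, -0.112]
force: [5.2, 2.1, -0.2]
grip_width: 0.0102
grasp_force: 30.8
```

Emit:
{"fn": "servo_tool", "kwargs": {"steps": [{"tx":0,"ty":-0.003,"tz":-0.004,"ax":0,"ay":0,"az":0,"claw":1},{"tx":0,"ty":-0.004,"tz":-0.008,"ax":0,"ay":0,"az":0,"claw":1},{"tx":-0.001,"ty":-0.005,"tz":-0.012,"ax":0,"ay":0,"az":0,"claw":1},{"tx":-0.001,"ty":-0.005,"tz":-0.012,"ax":0,"ay":0,"az":0,"claw":1}]}}

```text
clock: 15.15
eef_pos: [0.5441, 0.1096, 0.1103]
ee_rot: [3.14, -0.002, -0.11]
force: [4.9, -4.2, -1.1]
grip_width: 0.0103
grasp_force: 30.7
```

Emit:
{"fn": "servo_tool", "kwargs": {"steps": [{"tx":0,"ty":-0.001,"tz":-0.003,"ax":0,"ay":0,"az":0,"claw":1},{"tx":0,"ty":-0.002,"tz":-0.005,"ax":0,"ay":0,"az":0,"claw":1},{"tx":0,"ty":-0.002,"tz":-0.005,"ax":0,"ay":0,"az":0,"claw":1}]}}

```text
clock: 15.45
eef_pos: [0.5442, 0.1093, 0.1097]
ee_rot: [-3.141, -0.004, -0.11]
force: [-3.6, 0.5, 23.1]
grip_width: 0.0105
grasp_force: 33.1
```

Emit:
{"fn": "servo_tool", "kwargs": {"steps": [{"tx":0,"ty":0,"tz":0.003,"ax":0,"ay":0,"az":0,"claw":0},{"tx":0,"ty":0,"tz":0.003,"ax":0,"ay":0,"az":0,"claw":0},{"tx":0,"ty":0,"tz":0.003,"ax":0,"ay":0,"az":0,"claw":0},{"tx":0,"ty":0,"tz":0.05,"ax":0,"ay":0,"az":0,"claw":0},{"tx":0,"ty":0,"tz":0.1,"ax":0,"ay":0,"az":0,"claw":0},{"tx":0,"ty":-0.05,"tz":0.15,"ax":0,"ay":0,"az":0,"claw":0},{"tx":-0.267,"ty":-0.636,"tz":0.19,"ax":0,"ay":0,"az":0,"claw":0},{"tx":-0.267,"ty":-0.636,"tz":0.19,"ax":0,"ay":0,"az":0,"claw":0},{"tx":-0.267,"ty":-0.636,"tz":0.19,"ax":0,"ay":0,"az":0,"claw":0},{"tx":-0.267,"ty":-0.636,"tz":0.19,"ax":0,"ay":0,"az":0,"claw":0},{"tx":-0.267,"ty":-0.636,"tz":0.19,"ax":0,"ay":0,"az":0,"claw":0},{"tx":-0.267,"ty":-0.636,"tz":0.19,"ax":0,"ay":0,"az":0,"claw":0}]}}

```text
clock: 16.65
eef_pos: [0.4186, -0.2003, 0.2422]
ee_rot: [-3.141, 0.001, -0.11]
force: [0.5, 0.1, 0.8]
grip_width: 0.0423
grasp_force: 0.0
```

Emit:
{"fn": "servo_tool", "kwargs": {"steps": [{"tx":-0.12,"ty":-0.3,"tz":0,"ax":0,"ay":0,"az":0,"claw":0},{"tx":-0.12,"ty":-0.3,"tz":0,"ax":0,"ay":0,"az":0,"claw":0},{"tx":-0.12,"ty":-0.3,"tz":0,"ax":0,"ay":0,"az":0,"claw":0},{"tx":-0.12,"ty":-0.3,"tz":0,"ax":0,"ay":0,"az":0,"claw":0}]}}

```text
clock: 17.05
eef_pos: [0.3444, -0.386, 0.2419]
ee_rot: [-3.14, 0.001, -0.111]
force: [1.4, -0.2, 0.3]
grip_width: 0.0422
grasp_force: 0.0
```

```bash
python3 - <<'E'
from h import *
s=bot.observe(); print(s['clock'],s['eef_pos'],s['ee_rot'],s['grip_width'],s['q'])
S,cs=cap('scene');T,ct=cap('top')
def row(T,a,b,S,c,d,f):
    p=cv2.resize(T[a[0]:a[1],b[0]:b[1]],None,fx=f,fy=f,interpolation=cv2.INTER_CUBIC);q=cv2.resize(S[c[0]:c[1],d[0]:d[1]],None,fx=f,fy=f,interpolation=cv2.INTER_CUBIC)
    return np.hstack([p,q])
o=np.vstack([row(T,(130,220),(110,210),S,(130,220),(290,390),3.6),row(T,(160,225),(260,360),S,(200,265),(190,290),3.6)]); cv2.imwrite('pics/b2.png',o);print(o.shape)
mt,ms=masks(T),masks(S)
a=near(blobs(mt['red'],40),(180,186));b=near(blobs(ms['red'],40),(325,170))
if a and b: print('bar',a[0],b[0],tri(ct,a[0],cs,b[0]))
for ut,us in(((304,174.6),(232.6,250)),((292,208.4),(226.7,217.3))):
    a,b=near(blobs(mt['terra'],40),ut),near(blobs(ms['terra'],40),us); print('tube',a and (a[0],onz(ct,a[0],.02)),b and(b[0],onz(cs,b[0],.02)))
E
```

```text
17.05 [ 0.34441781 -0.38600095  0.24193683] [-3.13996410e+00  1.09758490e-03 -1.10740827e-01] 0.0422320575623272 [-1.05815980e+00  2.06743271e-01  1.62308455e+00  6.16004013e-05
  1.31372782e+00  6.23362525e-01]
(558, 720, 3)
bar [183.1 181.6] [324.3 170.8] (array([0.54173364, 0.11111841, 0.10193043]), np.float64(0.000261097317957501))
tube (array([304.1, 174.6]), array([ 0.58332771, -0.20258923,  0.02      ])) (array([232.7, 250. ]), array([ 0.58564122, -0.19961756,  0.02      ]))
tube (array([291.8, 208.4]), array([ 0.48944903, -0.16903299,  0.02      ])) (array([226.8, 217.2]), array([ 0.48904777, -0.16508724,  0.02      ]))
```

View pics/b2.png

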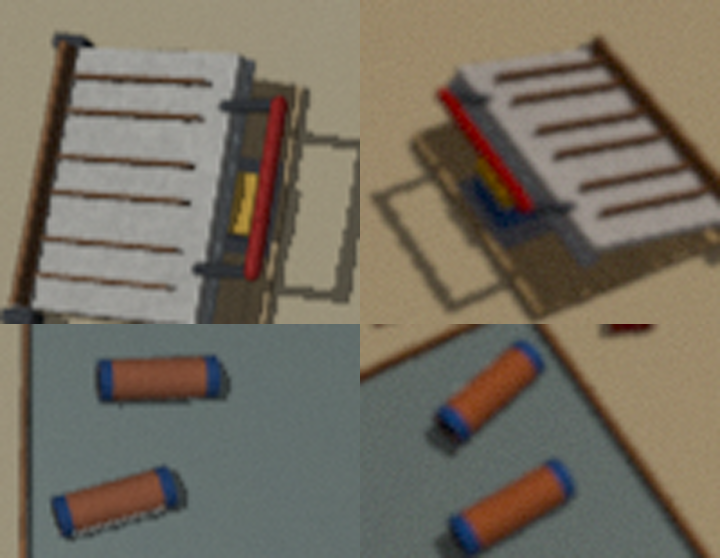

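Bar height of 0.102 m matches the roller resting on the 40 mm stack (tilt 0.27). Both tubes lie where they were. L still shows its stripe on the -x side. Next I move above L.

Emit:
{"fn": "servo_tool", "kwargs": {"steps": [{"tx":0.181,"ty":0.273,"tz":-0.12,"ax":0,"ay":0,"az":0.3128,"claw":0},{"tx":0.181,"ty":0.273,"tz":-0.12,"ax":0,"ay":0,"az":0.3128,"claw":0},{"tx":0.181,"ty":0.273,"tz":-0.12,"ax":0,"ay":0,"az":0.3128,"claw":0},{"tx":0.181,"ty":0.273,"tz":-0.12,"ax":0,"ay":0,"az":0.3128,"claw":0},{"tx":0.181,"ty":0.273,"tz":-0.12,"ax":0,"ay":0,"az":0.3128,"claw":0},{"tx":0.181,"ty":0.273,"tz":-0.12,"ax":0,"ay":0,"az":0.3128,"claw":0},{"tx":0.181,"ty":0.273,"tz":-0.12,"ax":0,"ay":0,"az":0.3128,"claw":0},{"tx":0.181,"ty":0.273,"tz":-0.12,"ax":0,"ay":0,"az":0.3128,"claw":0},{"tx":0.181,"ty":0.273,"tz":-0.12,"ax":0,"ay":0,"az":0.3128,"claw":0},{"tx":0.181,"ty":0.273,"tz":-0.12,"ax":0,"ay":0,"az":0.3128,"claw":0},{"tx":0.181,"ty":0.273,"tz":-0.12,"ax":0,"ay":0,"az":0.3128,"claw":0},{"tx":0.181,"ty":0.273,"tz":-0.12,"ax":0,"ay":0,"az":0.3128,"claw":0}]}}

```text
clock: 18.35
eef_pos: [0.49, -0.1652, 0.1459]
ee_rot: [-3.14, -0.002, 1.696]
force: [-0.0, -0.3, -0.5]
grip_width: 0.0427
grasp_force: 0.0
```

```bash
python3 - <<'E'
from h import *
s=bot.observe(); print(s['clock'],s['eef_pos'],s['ee_rot'],s['grip_width'],s['q'])
S,cs=cap('scene');T,ct=cap('top')
mt,ms=masks(T),masks(S)
for n,m,c in(('t',mt,ct),('s',ms,cs)):
    for b in blobs(m['terra'],60):
        P=onz(c,b[0],.02)
        if .44<P[0]<.7 and -.4<P[1]<-.1: print(n,b[0],b[1],P.round(4))
# middle rail ends in board coords
y=np.radians(-6.4);t=.27
ex=np.array([np.cos(y),np.sin(y),0]);ey0=np.array([-np.sin(y),np.cos(y),0]);z=np.array([0,0,1.])
ey=ey0*np.cos(t)-z*np.sin(t); ez=ey0*np.sin(t)+z*np.cos(t); h=np.array([.5620,.2945,.02])
for uv in((163.6,175.8),(162.8,186.4)):
    o,d=ray(ct,uv); k=((h+.028*ez-o)@ez)/(d@ez); P=o+k*d-h; print('rail end',P@ex,P@ey)
E
```

```text
18.35 [ 0.49002505 -0.16524663  0.14590608] [-3.13970091e+00 -1.58134605e-03  1.69621479e+00] 0.04271200321786245 [-5.41224187e-01  2.97746509e-01  1.75623228e+00  8.23504101e-05
  1.09007842e+00 -6.66682316e-01]
t [285.4 210.4] 103 [ 0.4837 -0.1518  0.02  ]
s [226.8 217.3] 233 [ 0.4893 -0.1652  0.02  ]
s [232.6 250. ] 281 [ 0.5855 -0.1998  0.02  ]
rail end 0.011916932804111852 -0.14083387890656734
rail end -0.0157203751821937 -0.14382837499786988
```

Emit:
{"fn": "servo_tool", "kwargs": {"steps": [{"tx":0,"ty":-0.003,"tz":0,"ax":0,"ay":0,"az":0.0253,"claw":0},{"tx":0,"ty":-0.003,"tz":0,"ax":0,"ay":0,"az":0.0253,"claw":0},{"tx":0,"ty":-0.003,"tz":-0.05,"ax":0,"ay":0,"az":0.0253,"claw":0},{"tx":0,"ty":-0.003,"tz":-0.1,"ax":0,"ay":0,"az":0.0253,"claw":0},{"tx":0,"ty":-0.003,"tz":-0.13,"ax":0,"ay":0,"az":0.0253,"claw":0},{"tx":0,"ty":-0.003,"tz":-0.155,"ax":0,"ay":0,"az":0.0253,"claw":0},{"tx":0,"ty":-0.003,"tz":-0.155,"ax":0,"ay":0,"az":0.0253,"claw":0},{"tx":0,"ty":-0.003,"tz":-0.155,"ax":0,"ay":0,"az":0.0253,"claw":0}]}}

```text
clock: 19.25
eef_pos: [0.4906, -0.1685, 0.0227]
ee_rot: [-3.141, -0.001, 1.845]
force: [1.3, -0.5, 0.1]
grip_width: 0.0429
grasp_force: 0.0
```

```bash
python3 - <<'E'
from h import *
s=bot.observe(); print(s['clock'],s['eef_pos'],s['ee_rot'],s['force'],s['grip_width'])
S,cs=cap('scene')
for b in blobs(masks(S)['terra'],60):
    P=onz(cs,b[0],.02)
    if .44<P[0]<.7 and -.4<P[1]<-.1: print(b[0],b[1],P.round(4))
E
```

```text
19.25 [ 0.49060043 -0.16853557  0.022709  ] [-3.14086550e+00 -8.07406743e-04  1.84524707e+00] [ 1.25405049 -0.49165446  0.12603878] 0.0429486570652889
[222.5 220. ] 90 [ 0.4911 -0.1794  0.02  ]
[232.6 250. ] 282 [ 0.5855 -0.1998  0.02  ]
```

Emit:
{"fn": "servo_tool", "kwargs": {"steps": [{"tx":0.003,"ty":0.0008,"tz":0,"ax":0,"ay":0,"az":0,"claw":0},{"tx":0.006,"ty":0.0017,"tz":0,"ax":0,"ay":0,"az":0,"claw":0},{"tx":0.009,"ty":0.0026,"tz":0,"ax":0,"ay":0,"az":0,"claw":0},{"tx":0.012,"ty":0.0035,"tz":0,"ax":0,"ay":0,"az":0,"claw":0},{"tx":0.015,"ty":0.0044,"tz":0,"ax":0,"ay":0,"az":0,"claw":0},{"tx":0.018,"ty":0.0052,"tz":0,"ax":0,"ay":0,"az":0,"claw":0},{"tx":0.021,"ty":0.0061,"tz":0,"ax":0,"ay":0,"az":0,"claw":0},{"tx":0.024,"ty":0.007,"tz":0,"ax":0,"ay":0,"az":0,"claw":0},{"tx":0.027,"ty":0.0079,"tz":0,"ax":0,"ay":0,"az":0,"claw":0},{"tx":0.0306,"ty":0.0089,"tz":0,"ax":0,"ay":0,"az":0,"claw":0},{"tx":0.0306,"ty":0.0089,"tz":0,"ax":0,"ay":0,"az":0,"claw":0}]}}

```text
clock: 20.4
eef_pos: [0.5157, -0.1616, 0.0227]
ee_rot: [3.141, 0.0, 1.849]
force: [0.9, -0.9, -0.2]
grip_width: 0.0424
grasp_force: 0.0
```

```bash
python3 - <<'E'
from h import *
s=bot.observe(); print(s['clock'],s['eef_pos'],s['force'],s['grip_width'])
S,cs=cap('scene');T,ct=cap('top')
o=np.hstack([cv2.resize(S[190:280,180:270],None,fx=4.2,fy=4.2,interpolation=cv2.INTER_CUBIC),cv2.resize(T[150:240,260:350],None,fx=4.2,fy=4.2,interpolation=cv2.INTER_CUBIC)]);cv2.imwrite('pics/r1.png',o)
E
```

```text
20.4 [ 0.5156581  -0.16162857  0.02273043] [ 0.94684703 -0.8624332  -0.23077354] 0.04243838428113673
```

View pics/r1.png

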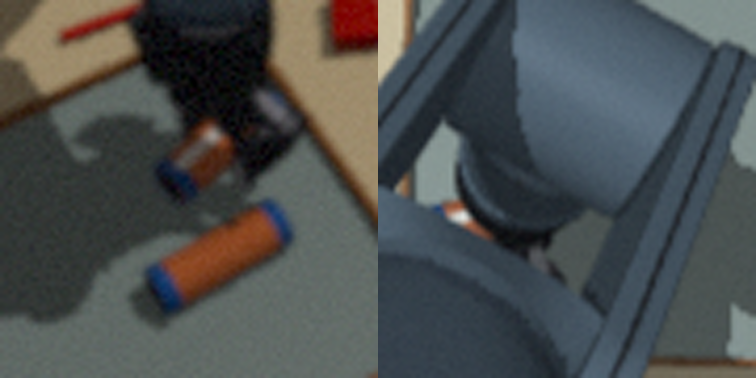

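The scene view shows the white stripe near the top of L, around crop pixel (185,160), so cage rolling works. Next I grip it and measure the stripe angle.

Emit:
{"fn": "servo_tool", "kwargs": {"steps": [{"tx":0,"ty":0,"tz":0,"ax":0,"ay":0,"az":0,"claw":0.3},{"tx":0,"ty":0,"tz":0,"ax":0,"ay":0,"az":0,"claw":0.3},{"tx":0,"ty":0,"tz":0,"ax":0,"ay":0,"az":0,"claw":1},{"tx":0,"ty":0,"tz":0,"ax":0,"ay":0,"az":0,"claw":1},{"tx":0,"ty":0,"tz":0,"ax":0,"ay":0,"az":0,"claw":1}], "newtons": 40}}

```text
clock: 21.0
eef_pos: [0.5151, -0.1616, 0.0228]
ee_rot: [-3.141, -0.0, 1.848]
force: [-1.2, 0.9, 4.4]
grip_width: 0.0306
grasp_force: 39.3
```

```bash
cat >> h.py <<'E'
def stripe(c,im,ctr,ax,win=14,show=True):
    """stripe angle about tube axis: ctr=tube centre, ax=unit axis. angle from 'up' ref (perp to ax, toward z), + toward ax x up"""
    ax=np.array(ax)/np.linalg.norm(ax); ctr=np.array(ctr); up=np.array([0,0,1.])-ax*ax[2]; up/=np.linalg.norm(up); side=np.cross(up,ax)
    h=cv2.cvtColor(im,cv2.COLOR_BGR2HSV); out=[]
    u0,v0=proj(c,ctr)[0].round().astype(int)
    for v in range(v0-40,v0+41):
        for u in range(u0-40,u0+41):
            o,d=ray(c,(u,v)); o2=o-ctr; op=o2-ax*(o2@ax); dp=d-ax*(d@ax)
            A,B,C=dp@dp,op@dp,op@op-.016**2; D=B*B-A*C
            if D<0: continue
            k=(-B-D**.5)/A; P=o2+k*d; s=P@ax
            if abs(s)>.034: continue
            n=(P-ax*s)/.016; out.append((np.degrees(np.arctan2(n@side,n@up)),s*1000,h[v,u,1],h[v,u,2]))
    return np.array(out)
E
python3 - <<'E'
from h import *
s=bot.observe(); print(s['clock'],s['eef_pos'],s['ee_rot'],s['force'],s['grip_width'],s['grasp_force'])
S,cs=cap('scene')
p=s['eef_pos']; a=np.radians(16.3); o=stripe(cs,S,[p[0],p[1],.016],[-np.sin(a),np.cos(a),0])
m=(o[:,1]<-18)  # near end (-y)
for lo in range(-90,120,10):
    k=m&(o[:,0]>=lo)&(o[:,0]<lo+10)
    if k.sum(): print(lo,k.sum(),o[k,2].mean().round(),o[k,3].mean().round())
E
```

```text
21.0 [ 0.51506739 -0.16162029  0.02283543] [-3.14139297e+00 -1.29544422e-04  1.84843962e+00] [-1.22355343  0.8849365   4.37024365] 0.03061041870330488 39.30636942386627
-90 2 84.0 58.0
-80 3 142.0 62.0
-70 5 167.0 66.0
-60 7 179.0 72.0
-50 4 188.0 76.0
-40 8 154.0 74.0
-30 5 107.0 81.0
-20 6 46.0 86.0
-10 6 29.0 88.0
0 5 41.0 81.0
10 6 90.0 74.0
20 3 138.0 70.0
30 3 150.0 67.0
40 2 120.0 55.0
50 2 125.0 63.0
```

```bash
cat >> h.py <<'E'
from scipy.spatial.transform import Rotation as Ro
_y=np.radians(-6.4);_t=.27
ex=np.array([np.cos(_y),np.sin(_y),0]);_e=np.array([-np.sin(_y),np.cos(_y),0]);_z=np.array([0,0,1.])
ey=_e*np.cos(_t)-_z*np.sin(_t); ez=_e*np.sin(_t)+_z*np.cos(_t); H=np.array([.560,.2945,.02])
def groove(i,y=-.087,z=.0386): return H+ex*.062*(i-1)+ey*y+ez*z
def goto(pos,R=None):
    s=bot.observe(); Rc=Ro.from_euler('xyz',s['ee_rot']); 
    d=(np.array(pos)-s['eef_pos'])/.8; r=np.zeros(3) if R is None else (R*Rc.inv()).as_rotvec()/(2*np.pi)
    print('shift',d.round(4),'turn',r.round(4))
def Rboard(b=0): # tool normal to board, tilted b rad about ey
    x=np.cross(ex,-ez); return Ro.from_rotvec(ey*b)*Ro.from_matrix(np.stack([x,ex,-ez],1))
E
python3 - <<'E'
from h import *
print(groove(2)); goto(groove(2)+ez*.0078,Rboard()); goto(groove(2)+ez*.0878,Rboard())
E
```

```text
[0.61341482 0.21449508 0.08040719]
shift [0.1232 0.4728 0.0814] turn [-0.0431 -0.0036 -0.0616]
shift [0.1262 0.4993 0.1778] turn [-0.0431 -0.0036 -0.0616]
```

Emit:
{"fn": "servo_tool", "kwargs": {"steps": [{"tx":0,"ty":0,"tz":0.05,"ax":0,"ay":0,"az":0,"claw":1},{"tx":0,"ty":0,"tz":0.11,"ax":0,"ay":0,"az":0,"claw":1},{"tx":0.01,"ty":0.04,"tz":0.16,"ax":0,"ay":0,"az":0,"claw":1},{"tx":0.02,"ty":0.09,"tz":0.19,"ax":0,"ay":0,"az":-0.02,"claw":1},{"tx":0.035,"ty":0.145,"tz":0.2,"ax":0,"ay":0,"az":-0.04,"claw":1},{"tx":0.05,"ty":0.2,"tz":0.2,"ax":-0.01,"ay":-0.001,"az":-0.0616,"claw":1},{"tx":0.065,"ty":0.255,"tz":0.2,"ax":-0.02,"ay":-0.002,"az":-0.0616,"claw":1},{"tx":0.08,"ty":0.31,"tz":0.2,"ax":-0.0431,"ay":-0.0036,"az":-0.0616,"claw":1},{"tx":0.095,"ty":0.365,"tz":0.2,"ax":-0.0431,"ay":-0.0036,"az":-0.0616,"claw":1},{"tx":0.11,"ty":0.42,"tz":0.19,"ax":-0.0431,"ay":-0.0036,"az":-0.0616,"claw":1},{"tx":0.1262,"ty":0.475,"tz":0.18,"ax":-0.0431,"ay":-0.0036,"az":-0.0616,"claw":1},{"tx":0.1262,"ty":0.4993,"tz":0.178,"ax":-0.0431,"ay":-0.0036,"az":-0.0616,"claw":1}]}}

```text
clock: 22.25
eef_pos: [0.6162, 0.242, 0.1627]
ee_rot: [-3.14, 0.269, 1.463]
force: [0.3, -0.2, -1.1]
grip_width: 0.0305
grasp_force: 40.0
```

Emit:
{"fn": "servo_tool", "kwargs": {"steps": [{"tx":0,"ty":0,"tz":0,"ax":0,"ay":0,"az":0,"claw":1},{"tx":0,"ty":0,"tz":0,"ax":0,"ay":0,"az":0,"claw":1}]}}

```text
clock: 22.45
eef_pos: [0.6158, 0.2373, 0.1646]
ee_rot: [-3.141, 0.271, 1.46]
force: [0.3, 0.2, -1.0]
grip_width: 0.0306
grasp_force: 40.0
```

```bash
python3 - <<'E'
from h import *
s=bot.observe(); print(s['clock'],s['eef_pos'],s['grip_width'],s['grasp_force'])
goto(groove(2)+ez*.0078,Rboard())
S,cs=cap('scene')
p=s['eef_pos']; R=Ro.from_euler('xyz',s['ee_rot']).as_matrix(); ctr=p+R[:,2]*.0068
o=stripe(cs,S,ctr,R[:,0]*-1)
for sgn in(1,-1):
  m=(o[:,1]*sgn>16)
  print(sgn,[(lo,int(k.sum()),int(o[k,2].mean())) for lo in range(-110,110,10) if (k:=m&(o[:,0]>=lo)&(o[:,0]<lo+10)).sum()])
u,v=proj(cs,ctr)[0].astype(int); cv2.imwrite('pics/c1.png',cv2.resize(S[v-40:v+50,u-50:u+50],None,fx=5,fy=5,interpolation=cv2.INTER_CUBIC)); print(R.round(2).tolist())
E
```

```text
22.45 [0.61583521 0.23732062 0.16463   ] 0.030557302994500875 40.03650426864624
shift [-0.0027 -0.0259 -0.0959] turn [ 0.0002 -0.0001 -0.0001]
1 [(-30, 3, 96), (-20, 3, 94), (-10, 4, 46), (0, 5, 27), (10, 5, 43), (20, 6, 88), (30, 6, 155), (40, 6, 189), (50, 5, 186), (60, 6, 202), (70, 4, 173), (80, 4, 145), (90, 4, 127), (100, 2, 104)]
-1 [(-30, 3, 116), (-20, 4, 52), (-10, 3, 99), (0, 4, 166), (10, 5, 156), (20, 5, 123), (30, 6, 172), (40, 6, 125), (50, 5, 150), (60, 5, 102), (70, 4, 102), (80, 4, 94), (90, 4, 78), (100, 2, 128)]
[[0.11, 0.99, -0.03], [0.96, -0.11, -0.27], [-0.27, -0.0, -0.96]]
```

View pics/c1.png

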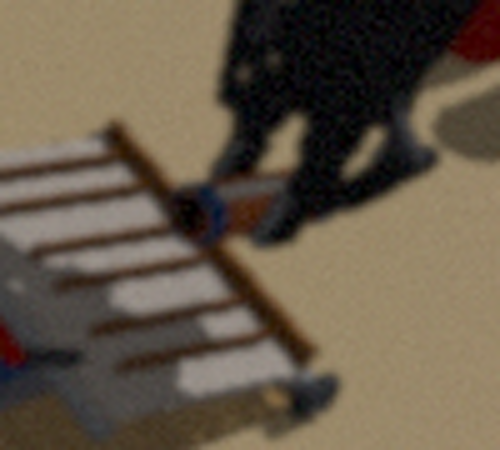

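The crop shows L held level with the board over groove 2, with its stripe about 5° from the normal towards +x. Next I lower it with a small correction.

Emit:
{"fn": "servo_tool", "kwargs": {"steps": [{"tx":-0.001,"ty":-0.008,"tz":-0.03,"ax":-0.0013,"ay":-0.012,"az":0.0033,"claw":1},{"tx":-0.0016,"ty":-0.0155,"tz":-0.057,"ax":-0.0013,"ay":-0.012,"az":0.0033,"claw":1},{"tx":-0.002,"ty":-0.021,"tz":-0.078,"ax":-0.0013,"ay":-0.012,"az":0.0033,"claw":1},{"tx":-0.0025,"ty":-0.024,"tz":-0.089,"ax":-0.0013,"ay":-0.012,"az":0.0033,"claw":1},{"tx":-0.0027,"ty":-0.0255,"tz":-0.0945,"ax":-0.0013,"ay":-0.012,"az":0.0033,"claw":1},{"tx":-0.0027,"ty":-0.0258,"tz":-0.096,"ax":-0.0013,"ay":-0.012,"az":0.0033,"claw":1},{"tx":-0.0027,"ty":-0.0258,"tz":-0.096,"ax":-0.0013,"ay":-0.012,"az":0.0033,"claw":1}]}}

```text
clock: 23.2
eef_pos: [0.6147, 0.2169, 0.0891]
ee_rot: [3.061, 0.269, 1.458]
force: [1.1, -0.8, -0.8]
grip_width: 0.0305
grasp_force: 40.1
```

Emit:
{"fn": "servo_tool", "kwargs": {"steps": [{"tx":0,"ty":-0.0004,"tz":-0.0015,"ax":0,"ay":0,"az":0,"claw":1},{"tx":0,"ty":-0.0007,"tz":-0.0025,"ax":0,"ay":0,"az":0,"claw":1},{"tx":0,"ty":-0.0007,"tz":-0.0025,"ax":0,"ay":0,"az":0,"claw":1}]}}

```text
clock: 23.5
eef_pos: [0.6146, 0.2169, 0.087]
ee_rot: [3.061, 0.269, 1.459]
force: [0.7, 0.1, 0.5]
grip_width: 0.0306
grasp_force: 40.3
```

Emit:
{"fn": "servo_tool", "kwargs": {"steps": [{"tx":0,"ty":-0.0004,"tz":-0.0015,"ax":0,"ay":0,"az":0,"claw":1},{"tx":0,"ty":-0.0004,"tz":-0.0015,"ax":0,"ay":0,"az":0,"claw":1},{"tx":0,"ty":-0.0004,"tz":-0.0015,"ax":0,"ay":0,"az":0,"claw":1}]}}

```text
clock: 23.8
eef_pos: [0.615, 0.2167, 0.0863]
ee_rot: [3.06, 0.269, 1.458]
force: [1.9, 0.5, 5.6]
grip_width: 0.0307
grasp_force: 41.0
```

Emit:
{"fn": "servo_tool", "kwargs": {"steps": [{"tx":0,"ty":0,"tz":0,"ax":0,"ay":0,"az":0,"claw":0.1},{"tx":0,"ty":0,"tz":0,"ax":0,"ay":0,"az":0,"claw":0.05},{"tx":0,"ty":0,"tz":0,"ax":0,"ay":0,"az":0,"claw":0.0},{"tx":0.0005,"ty":0.005,"tz":0.02,"ax":0,"ay":0,"az":0,"claw":0},{"tx":0.0015,"ty":0.013,"tz":0.05,"ax":0,"ay":0,"az":0,"claw":0},{"tx":0.003,"ty":0.028,"tz":0.1,"ax":0,"ay":0,"az":0,"claw":0},{"tx":0.003,"ty":0.04,"tz":0.15,"ax":0,"ay":0,"az":0,"claw":0},{"tx":-0.04,"ty":0,"tz":0.17,"ax":0.0215,"ay":0.006,"az":0,"claw":0},{"tx":-0.07,"ty":-0.05,"tz":0.17,"ax":0.0425,"ay":0.0156,"az":0,"claw":0},{"tx":-0.1,"ty":-0.1,"tz":0.17,"ax":0.0425,"ay":0.0156,"az":0,"claw":0},{"tx":-0.12,"ty":-0.15,"tz":0.17,"ax":0.0425,"ay":0.0156,"az":0,"claw":0},{"tx":-0.14,"ty":-0.2,"tz":0.17,"ax":0.0425,"ay":0.0156,"az":0,"claw":0}]}}

```text
clock: 25.0
eef_pos: [0.5007, 0.0546, 0.221]
ee_rot: [-3.094, 0.014, 1.476]
force: [0.3, -0.7, 0.2]
grip_width: 0.0426
grasp_force: 0.0
```

Emit:
{"fn": "servo_tool", "kwargs": {"steps": [{"tx":-0.05,"ty":-0.06,"tz":0,"ax":0,"ay":0,"az":0,"claw":0},{"tx":-0.1,"ty":-0.12,"tz":0,"ax":0,"ay":0,"az":0,"claw":0},{"tx":-0.12,"ty":-0.18,"tz":0,"ax":0,"ay":0,"az":0,"claw":0},{"tx":-0.14,"ty":-0.24,"tz":0,"ax":0,"ay":0,"az":0,"claw":0},{"tx":-0.16,"ty":-0.3,"tz":0,"ax":0,"ay":0,"az":0,"claw":0},{"tx":-0.18,"ty":-0.36,"tz":0,"ax":0,"ay":0,"az":0,"claw":0},{"tx":-0.2,"ty":-0.42,"tz":0,"ax":0,"ay":0,"az":0,"claw":0},{"tx":-0.2,"ty":-0.42,"tz":0,"ax":0,"ay":0,"az":0,"claw":0}]}}

```text
clock: 25.8
eef_pos: [0.3404, -0.283, 0.2211]
ee_rot: [-3.094, 0.015, 1.474]
force: [-0.6, 0.3, -0.4]
grip_width: 0.0427
grasp_force: 0.0
```

```bash
python3 - <<'E'
from h import *
s=bot.observe(); print(s['clock'],s['eef_pos'],s['ee_rot'],s['force'],s['grip_width'])
S,cs=cap('scene');T,ct=cap('top')
def row(T,a,b,S,c,d,f):
    p=cv2.resize(T[a[0]:a[1],b[0]:b[1]],None,fx=f,fy=f,interpolation=cv2.INTER_CUBIC);q=cv2.resize(S[c[0]:c[1],d[0]:d[1]],None,fx=f,fy=f,interpolation=cv2.INTER_CUBIC)
    return np.hstack([p,q])
o=np.vstack([row(T,(130,220),(110,210),S,(130,220),(300,400),3.6),row(T,(160,225),(260,360),S,(200,265),(190,290),3.6)]); cv2.imwrite('pics/b3.png',o)
mt,ms=masks(T),masks(S)
for n,m,c in(('t',mt,ct),('s',ms,cs)):
    for b in blobs(m['terra'],50):
        P=onz(c,b[0],.02)
        if .44<P[0]<.7 and -.4<P[1]<-.1: print(n,'U',b[0],b[1],P.round(4), axis(b))
for n,c,im in(('t',ct,T),('s',cs,S)):
    o=stripe(c,im,groove(2),ey)
    print(n,[(lo,int(k.sum()),int(o[k,2].mean())) for lo in range(-110,110,10) if (k:=(o[:,0]>=lo)&(o[:,0]<lo+10)).sum()])
E
```

```text
25.8 [ 0.34041644 -0.28297744  0.22112822] [-3.09426568  0.01503259  1.47398774] [-0.61814538  0.31737868 -0.40243923] 0.042681262573318675
t U [304.  174.6] 247 [ 0.5833 -0.2023  0.02  ] (array([316., 175.], dtype=float32), array([292., 175.], dtype=float32))
s U [232.6 250.1] 283 [ 0.5858 -0.2     0.02  ] (array([243.70438, 243.49747], dtype=float32), array([221.63498, 256.47946], dtype=float32))
t [(-80, 1, 99), (-70, 4, 124), (-60, 9, 128), (-50, 10, 144), (-40, 17, 86), (-30, 20, 28), (-20, 21, 6), (-10, 24, 17), (0, 25, 99), (10, 25, 141), (20, 24, 141), (30, 24, 142), (40, 21, 144), (50, 20, 142), (60, 14, 147), (70, 11, 147), (80, 9, 132), (90, 6, 121)]
s [(-110, 6, 178), (-100, 10, 191), (-90, 13, 185), (-80, 15, 181), (-70, 16, 182), (-60, 20, 184), (-50, 19, 183), (-40, 20, 155), (-30, 19, 82), (-20, 19, 37), (-10, 18, 35), (0, 12, 69), (10, 13, 83), (20, 8, 87), (30, 6, 76), (40, 3, 81)]
```

View pics/b3.png

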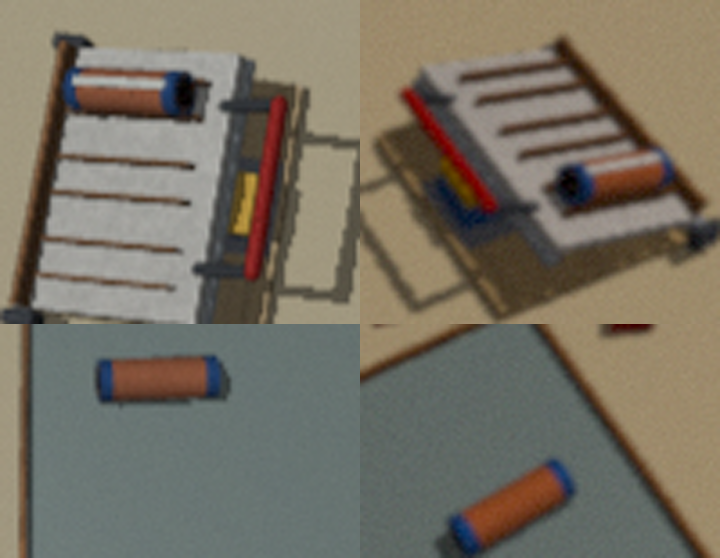

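L lies in groove 2, with the stripe at top crop (125,80). That is about 17° towards +x, so I will trim it. First I measure where the tube actually sits.

```bash
cat >> h.py <<'E'
def seated(i,n,y0=-.087):
    im,c=cap(n); m=masks(im); mm=(m['terra']|m['blue']).astype(np.uint8)
    u=proj(c,groove(i,y0))[0]; z=np.zeros_like(mm); cv2.circle(z,tuple(u.round().astype(int).tolist()),24,1,-1)
    p=np.argwhere(mm&z)[:,::-1].astype(np.float32); r=cv2.minAreaRect(p); a,b=axis((0,0,r))
    out=[]
    for uv in(a,b,r[0]):
        o,d=ray(c,uv); k=((H+.0386*ez-o)@ez)/(d@ez); P=o+k*d-H; out.append(((P@ex*1000).round(1),(P@ey*1000).round(1)))
    print(n,len(p),np.round(r[1],1),out); return im,c
E
python3 - <<'E'
from h import *
for n in('top','scene'): seated(2,n)
E
```

```text
top 200 [33.7 28.2] [(np.float64(55.2), np.float64(-20.2)), (np.float64(42.7), np.float64(-122.9)), (np.float64(48.8), np.float64(-72.4))]
scene 125 [34.4 23. ] [(np.float64(8.3), np.float64(-74.3)), (np.float64(110.9), np.float64(-72.2)), (np.float64(60.9), np.float64(-73.2))]
```

```bash
python3 - <<'E'
from h import *
for n in('top','scene'):
    im,c=cap(n); hsv=cv2.cvtColor(im,cv2.COLOR_BGR2HSV); m=(hsv[...,0]>100)&(hsv[...,0]<125)&(hsv[...,1]>110)&(hsv[...,2]>40)
    u=proj(c,groove(2,-.07))[0]
    for b in blobs(m,6):
        if np.hypot(*(b[0]-u))<26:
            p=cv2.boxPoints(b[2]); o=[]
            for uv in(b[0],*axis(b)):
                oo,d=ray(c,uv); k=((H+.0386*ez-oo)@ez)/(d@ez); P=oo+k*d-H; o.append((round(P@ex*1000,1),round(P@ey*1000,1)))
            print(n,b[0],b[1],np.round(b[2][1],1),o)
    for i in(0,1,2):
      for y in(-.018,-.032,-.108,-.142): print(proj(c,groove(i,y,.0386))[0].round(1),end=' ')
    print()
E
```

```text
top [129. 154.] 27 [10.  4.] [(np.float64(63.7), np.float64(-33.2)), (np.float64(77.3), np.float64(-30.3)), (np.float64(50.1), np.float64(-36.1))]
top [157.1 155.7] 41 [11.  4.] [(np.float64(63.2), np.float64(-118.2)), (np.float64(78.3), np.float64(-115.0)), (np.float64(49.1), np.float64(-120.7))]
[115.1 200.1] [119.7 200.6] [145.  203.1] [156.8 204.3] [119.6 177. ] [124.1 177.3] [149.3 179.3] [161.  180.2] [124.  154.3] [128.5 154.6] [153.6 155.9] [165.2 156.6] 
scene [361.6 180.7] 27 [9.2 3.4] [(np.float64(64.9), np.float64(-118.1)), (np.float64(48.1), np.float64(-109.6)), (np.float64(79.1), np.float64(-124.8))]
[362.9 145.8] [359.4 146.3] [339.4 149. ] [330.1 150.3] [375.1 159.9] [371.5 160.5] [351.2 163.7] [341.7 165.2] [387.9 174.9] [384.3 175.6] [363.8 179.4] [354.2 181.2]
```

```bash
sed -i 's/H=np.array(\[.560,/H=np.array([.5615,/' h.py; cat >> h.py <<'E'
def pose(C,b,back):
    R=Rboard(np.radians(b)); return C-R.apply([0,0,1])*back, R
def rel(p,q):
    print('shift',((q[0]-p[0])/.8).round(4),'turn',((q[1]*p[1].inv()).as_rotvec()/2/np.pi).round(4))
E
python3 - <<'E'
from h import *
C=groove(2,-.076); print(C)
hi=pose(C,8,.09);A=pose(C,8,.011);B=pose(C+ez*.0005,-9,.011);up=pose(C,-9,.1)
goto(*hi);rel(hi,A);rel(A,B);rel(B,up)
E
```

```text
[0.61609656 0.22503049 0.07747315]
shift [ 0.3614  0.6574 -0.0719] turn [-0.0392  0.0187 -0.0049]
shift [-0.0166 -0.0244 -0.0942] turn [0. 0. 0.]
shift [-0.004   0.0006  0.0006] turn [-0.0051 -0.0452  0.0126]
shift [-0.014   0.0309  0.1053] turn [0. 0. 0.]
```

Emit:
{"fn": "servo_tool", "kwargs": {"steps": [{"tx":0.3614,"ty":0.6574,"tz":0,"ax":-0.0392,"ay":0.0187,"az":-0.0049,"claw":0},{"tx":0.3614,"ty":0.6574,"tz":0,"ax":-0.0392,"ay":0.0187,"az":-0.0049,"claw":0},{"tx":0.3614,"ty":0.6574,"tz":0,"ax":-0.0392,"ay":0.0187,"az":-0.0049,"claw":0},{"tx":0.3614,"ty":0.6574,"tz":0,"ax":-0.0392,"ay":0.0187,"az":-0.0049,"claw":0},{"tx":0.3614,"ty":0.6574,"tz":0,"ax":-0.0392,"ay":0.0187,"az":-0.0049,"claw":0},{"tx":0.3614,"ty":0.6574,"tz":0,"ax":-0.0392,"ay":0.0187,"az":-0.0049,"claw":0},{"tx":0.3614,"ty":0.6574,"tz":0,"ax":-0.0392,"ay":0.0187,"az":-0.0049,"claw":0},{"tx":0.3614,"ty":0.6574,"tz":0,"ax":-0.0392,"ay":0.0187,"az":-0.0049,"claw":0},{"tx":0.3614,"ty":0.6574,"tz":0,"ax":-0.0392,"ay":0.0187,"az":-0.0049,"claw":0},{"tx":0.3614,"ty":0.6574,"tz":0,"ax":-0.0392,"ay":0.0187,"az":-0.0049,"claw":0},{"tx":0.3614,"ty":0.6574,"tz":0,"ax":-0.0392,"ay":0.0187,"az":-0.0049,"claw":0},{"tx":0.3614,"ty":0.6574,"tz":0,"ax":-0.0392,"ay":0.0187,"az":-0.0049,"claw":0}]}}

```text
clock: 27.3
eef_pos: [0.6186, 0.2283, 0.2211]
ee_rot: [-3.002, 0.271, 1.462]
force: [1.1, -0.5, 0.3]
grip_width: 0.0424
grasp_force: 0.0
```

Emit:
{"fn": "servo_tool", "kwargs": {"steps": [{"tx":0,"ty":0.0,"tz":-0.02,"ax":0,"ay":0,"az":0,"claw":0},{"tx":0,"ty":0.0,"tz":-0.05,"ax":0,"ay":0,"az":0,"claw":0},{"tx":0,"ty":0.0,"tz":-0.05,"ax":0,"ay":0,"az":0,"claw":0}]}}

```text
clock: 27.6
eef_pos: [0.6163, 0.2263, 0.177]
ee_rot: [-2.995, 0.273, 1.464]
force: [-0.8, 0.4, -0.5]
grip_width: 0.0425
grasp_force: 0.0
```

```bash
python3 - <<'E'
from h import *
C=groove(2,-.076)
print(bot.observe()['eef_pos'])
goto(*pose(C,8,.05));goto(*pose(C,8,.011))
E
```

```text
[0.61627116 0.22632883 0.17704501]
shift [ 0.0103  0.0138 -0.0648] turn [ 0.0004 -0.0012 -0.0005]
shift [ 0.0021  0.0018 -0.1113] turn [ 0.0004 -0.0012 -0.0005]
```

Emit:
{"fn": "servo_tool", "kwargs": {"steps": [{"tx":0.0103,"ty":0.0138,"tz":-0.0448,"ax":0.0004,"ay":-0.0012,"az":-0.0005,"claw":0},{"tx":0.0103,"ty":0.0138,"tz":-0.0648,"ax":0.0004,"ay":-0.0012,"az":-0.0005,"claw":0},{"tx":0.0062,"ty":0.0078,"tz":-0.088,"ax":0.0004,"ay":-0.0012,"az":-0.0005,"claw":0},{"tx":0.0035,"ty":0.0038,"tz":-0.1035,"ax":0.0004,"ay":-0.0012,"az":-0.0005,"claw":0},{"tx":0.0021,"ty":0.0018,"tz":-0.1113,"ax":0.0004,"ay":-0.0012,"az":-0.0005,"claw":0},{"tx":0.0021,"ty":0.0018,"tz":-0.1113,"ax":0.0004,"ay":-0.0012,"az":-0.0005,"claw":0}]}}

```text
clock: 28.2
eef_pos: [0.6203, 0.2254, 0.0918]
ee_rot: [-3.008, 0.268, 1.454]
force: [-0.1, 0.4, 0.5]
grip_width: 0.0426
grasp_force: 0.0
```

Emit:
{"fn": "servo_tool", "kwargs": {"steps": [{"tx":0,"ty":0,"tz":0,"ax":0,"ay":0,"az":0,"claw":0.25},{"tx":0,"ty":0,"tz":0,"ax":0,"ay":0,"az":0,"claw":1},{"tx":0,"ty":0,"tz":0,"ax":0,"ay":0,"az":0,"claw":1},{"tx":0,"ty":0,"tz":0,"ax":0,"ay":0,"az":0,"claw":1}], "newtons": 30}}

```text
clock: 28.6
eef_pos: [0.6192, 0.2262, 0.0934]
ee_rot: [-3.007, 0.268, 1.454]
force: [-5.7, 0.3, 2.9]
grip_width: 0.0306
grasp_force: 29.6
```

Emit:
{"fn": "servo_tool", "kwargs": {"steps": [{"tx":-0.003,"ty":0.0003,"tz":0.0015,"ax":-0.0018,"ay":-0.016,"az":0.0044,"claw":1},{"tx":-0.005,"ty":0.0006,"tz":0.0015,"ax":-0.0036,"ay":-0.032,"az":0.0088,"claw":1},{"tx":-0.006,"ty":0.0006,"tz":0.001,"ax":-0.0051,"ay":-0.0452,"az":0.0126,"claw":1},{"tx":-0.006,"ty":0.0006,"tz":0.0005,"ax":-0.0051,"ay":-0.0452,"az":0.0126,"claw":1},{"tx":-0.006,"ty":0.0006,"tz":0.0,"ax":-0.0051,"ay":-0.0452,"az":0.0126,"claw":1}]}}

```text
clock: 29.1
eef_pos: [0.6152, 0.2271, 0.0936]
ee_rot: [2.979, 0.266, 1.455]
force: [-9.4, 3.9, 10.1]
grip_width: 0.0306
grasp_force: 31.6
```

Emit:
{"fn": "servo_tool", "kwargs": {"steps": [{"tx":-0.0013,"ty":-0.0003,"tz":0.0006,"ax":0,"ay":0,"az":0,"claw":1},{"tx":-0.0013,"ty":-0.0003,"tz":0.0006,"ax":0,"ay":0,"az":0,"claw":1}]}}

```text
clock: 29.3
eef_pos: [0.6151, 0.227, 0.0937]
ee_rot: [2.979, 0.265, 1.454]
force: [-6.5, 4.8, 5.8]
grip_width: 0.0306
grasp_force: 31.1
```

Good. Next I release, retreat along the tool axis and go back over the tray to look.

Emit:
{"fn": "servo_tool", "kwargs": {"steps": [{"tx":-0.0013,"ty":0,"tz":0,"ax":0,"ay":0,"az":0,"claw":0.15},{"tx":-0.0013,"ty":0,"tz":0,"ax":0,"ay":0,"az":0,"claw":0.1},{"tx":-0.0013,"ty":0,"tz":0,"ax":0,"ay":0,"az":0,"claw":0.05},{"tx":-0.004,"ty":0.006,"tz":0.02,"ax":0,"ay":0,"az":0,"claw":0.05},{"tx":-0.008,"ty":0.015,"tz":0.05,"ax":0,"ay":0,"az":0,"claw":0},{"tx":-0.015,"ty":0.03,"tz":0.105,"ax":0,"ay":0,"az":0,"claw":0},{"tx":-0.04,"ty":0.03,"tz":0.16,"ax":0.02,"ay":0.015,"az":0,"claw":0},{"tx":-0.07,"ty":-0.02,"tz":0.16,"ax":0.044,"ay":0.025,"az":0,"claw":0},{"tx":-0.1,"ty":-0.07,"tz":0.16,"ax":0.044,"ay":0.025,"az":0,"claw":0},{"tx":-0.13,"ty":-0.12,"tz":0.16,"ax":0.044,"ay":0.025,"az":0,"claw":0},{"tx":-0.16,"ty":-0.17,"tz":0.16,"ax":0.044,"ay":0.025,"az":0,"claw":0},{"tx":-0.19,"ty":-0.22,"tz":0.16,"ax":0.044,"ay":0.025,"az":0,"claw":0}]}}

```text
clock: 30.5
eef_pos: [0.4623, 0.0482, 0.2208]
ee_rot: [-3.121, 0.007, 1.48]
force: [0.6, -0.7, 0.6]
grip_width: 0.043
grasp_force: 0.0
```

Emit:
{"fn": "servo_tool", "kwargs": {"steps": [{"tx":-0.03,"ty":-0.06,"tz":0,"ax":0,"ay":0,"az":0,"claw":0},{"tx":-0.06,"ty":-0.12,"tz":0,"ax":0,"ay":0,"az":0,"claw":0},{"tx":-0.09,"ty":-0.18,"tz":0,"ax":0,"ay":0,"az":0,"claw":0},{"tx":-0.12,"ty":-0.24,"tz":0,"ax":0,"ay":0,"az":0,"claw":0},{"tx":-0.14,"ty":-0.3,"tz":0,"ax":0,"ay":0,"az":0,"claw":0},{"tx":-0.16,"ty":-0.36,"tz":0,"ax":0,"ay":0,"az":0,"claw":0},{"tx":-0.16,"ty":-0.42,"tz":0,"ax":0,"ay":0,"az":0,"claw":0},{"tx":-0.16,"ty":-0.42,"tz":0,"ax":0,"ay":0,"az":0,"claw":0}]}}

```text
clock: 31.3
eef_pos: [0.3342, -0.2913, 0.2212]
ee_rot: [-3.121, 0.01, 1.476]
force: [0.3, 0.7, 0.4]
grip_width: 0.0426
grasp_force: 0.0
```

```bash
cat >> h.py <<'E'
def check(i,y=-.076):
    for n in('top','scene'):
        im,c=cap(n); o=stripe(c,im,groove(i,y),ey)
        print(n,[(lo,int(k.sum()),int(o[k,2].mean())) for lo in range(-110,110,10) if (k:=(o[:,0]>=lo)&(o[:,0]<lo+10)).sum()])
        hsv=cv2.cvtColor(im,cv2.COLOR_BGR2HSV); m=(hsv[...,0]>100)&(hsv[...,0]<125)&(hsv[...,1]>110)&(hsv[...,2]>40)
        u=proj(c,groove(i,y))[0]
        for b in blobs(m,6):
            if np.hypot(*(b[0]-u))<26:
                oo,d=ray(c,b[0]); k=((H+.0386*ez-oo)@ez)/(d@ez); P=oo+k*d-H; print('  band',b[0],b[1],round(P@ex*1000,1),round(P@ey*1000,1))
def trayt():
    for n in('top','scene'):
        im,c=cap(n)
        for b in blobs(masks(im)['terra'],50):
            P=onz(c,b[0],.02)
            if .44<P[0]<.7 and -.4<P[1]<-.1:
                e=[onz(c,u,.02) for u in axis(b)]; d=e[0]-e[1]; d=d if d[1]>0 else -d; print(n,'tray',b[0],b[1],P.round(4),'deg',np.degrees(np.arctan2(-d[0],d[1])).round(1))
E
python3 - <<'E'
from h import *
s=bot.observe(); print(s['clock'],s['eef_pos'],s['ee_rot'],s['force'])
check(2); trayt()
E
```

```text
31.3 [ 0.3342335  -0.29133252  0.22118411] [-3.12132427  0.01028551  1.4756831 ] [0.30501748 0.65985366 0.43504967]
top [(-70, 3, 42), (-60, 8, 70), (-50, 13, 124), (-40, 14, 146), (-30, 19, 142), (-20, 22, 142), (-10, 23, 118), (0, 24, 35), (10, 24, 16), (20, 25, 30), (30, 22, 109), (40, 22, 145), (50, 20, 144), (60, 17, 140), (70, 9, 145), (80, 11, 126), (90, 3, 153)]
  band [128.7 153.4] 26 63.8 -32.1
  band [157.1 155.4] 40 62.4 -118.3
scene [(-110, 7, 169), (-100, 12, 162), (-90, 10, 177), (-80, 15, 180), (-70, 18, 178), (-60, 19, 177), (-50, 19, 174), (-40, 21, 169), (-30, 19, 179), (-20, 17, 160), (-10, 17, 119), (0, 15, 70), (10, 11, 36), (20, 8, 30), (30, 7, 24), (40, 3, 26)]
  band [361.8 180.2] 26 61.9 -116.5
top tray [304.2 174.6] 244 [ 0.5833 -0.2029  0.02  ] deg 1.0
scene tray [232.7 250. ] 281 [ 0.5856 -0.1996  0.02  ] deg 3.5
```

```bash
python3 - <<'E'
from h import *
R=Ro.from_euler('xyz',[np.pi,0,np.radians(92)])
goto([.5845,-.2012,.1],R);goto([.5845,-.2012,.0225],R)
E
```

```text
shift [ 0.3121  0.1049 -0.1503] turn [ 0.0008 -0.0035  0.0201]
shift [ 0.3121  0.1049 -0.2472] turn [ 0.0008 -0.0035  0.0201]
```

Emit:
{"fn": "servo_tool", "kwargs": {"steps": [{"tx":0.06,"ty":0.02,"tz":-0.02,"ax":0.0008,"ay":-0.0035,"az":0.0201,"claw":0},{"tx":0.12,"ty":0.04,"tz":-0.04,"ax":0.0008,"ay":-0.0035,"az":0.0201,"claw":0},{"tx":0.18,"ty":0.06,"tz":-0.07,"ax":0.0008,"ay":-0.0035,"az":0.0201,"claw":0},{"tx":0.23,"ty":0.08,"tz":-0.1,"ax":0.0008,"ay":-0.0035,"az":0.0201,"claw":0},{"tx":0.28,"ty":0.095,"tz":-0.13,"ax":0.0008,"ay":-0.0035,"az":0.0201,"claw":0},{"tx":0.3121,"ty":0.1049,"tz":-0.15,"ax":0.0008,"ay":-0.0035,"az":0.0201,"claw":0},{"tx":0.3121,"ty":0.1049,"tz":-0.15,"ax":0.0008,"ay":-0.0035,"az":0.0201,"claw":0},{"tx":0.3121,"ty":0.1049,"tz":-0.19,"ax":0.0008,"ay":-0.0035,"az":0.0201,"claw":0},{"tx":0.3121,"ty":0.1049,"tz":-0.225,"ax":0.0008,"ay":-0.0035,"az":0.0201,"claw":0},{"tx":0.3121,"ty":0.1049,"tz":-0.2472,"ax":0.0008,"ay":-0.0035,"az":0.0201,"claw":0},{"tx":0.3121,"ty":0.1049,"tz":-0.2472,"ax":0.0008,"ay":-0.0035,"az":0.0201,"claw":0}]}}

```text
clock: 32.6
eef_pos: [0.5822, -0.1993, 0.0207]
ee_rot: [-3.137, -0.002, 1.608]
force: [-0.1, 1.1, -0.5]
grip_width: 0.0428
grasp_force: 0.0
```

Emit:
{"fn": "servo_tool", "kwargs": {"steps": [{"tx":0.004,"ty":0,"tz":0,"ax":0,"ay":0,"az":0,"claw":0},{"tx":0.008,"ty":0,"tz":0,"ax":0,"ay":0,"az":0,"claw":0},{"tx":0.012,"ty":0.0004,"tz":0,"ax":0,"ay":0,"az":0,"claw":0},{"tx":0.016,"ty":0.0006,"tz":0,"ax":0,"ay":0,"az":0,"claw":0},{"tx":0.02,"ty":0.0007,"tz":0,"ax":0,"ay":0,"az":0,"claw":0},{"tx":0.024,"ty":0.0008,"tz":0,"ax":0,"ay":0,"az":0,"claw":0},{"tx":0.028,"ty":0.001,"tz":0,"ax":0,"ay":0,"az":0,"claw":0},{"tx":0.032,"ty":0.0011,"tz":0,"ax":0,"ay":0,"az":0,"claw":0},{"tx":0.036,"ty":0.0013,"tz":0,"ax":0,"ay":0,"az":0,"claw":0},{"tx":0.04,"ty":0.0014,"tz":0,"ax":0,"ay":0,"az":0,"claw":0},{"tx":0.044,"ty":0.0015,"tz":0,"ax":0,"ay":0,"az":0,"claw":0},{"tx":0.044,"ty":0.0015,"tz":0,"ax":0,"ay":0,"az":0,"claw":0}]}}

```text
clock: 33.8
eef_pos: [0.6203, -0.2008, 0.0227]
ee_rot: [3.141, 0.002, 1.607]
force: [0.3, -0.2, -0.4]
grip_width: 0.0429
grasp_force: 0.0
```

```bash
cat >> h.py <<'E'
def held(back=.0068):
    s=bot.observe(); print(s['clock'],s['eef_pos'],s['ee_rot'],s['force'],s['grip_width'],s['grasp_force'])
    S,cs=cap('scene'); R=Ro.from_euler('xyz',s['ee_rot']).as_matrix(); ctr=s['eef_pos']+R[:,2]*back; o=stripe(cs,S,ctr,R[:,0])
    for sgn in(1,-1):
        m=(o[:,1]*sgn>15); print(sgn,[(lo,int(k.sum()),int(o[k,2].mean())) for lo in range(-130,110,10) if (k:=m&(o[:,0]>=lo)&(o[:,0]<lo+10)).sum()])
E
python3 - <<'E'
from h import *
held(); trayt()
E
```

```text
33.8 [ 0.62034903 -0.20082872  0.02272531] [3.14090429e+00 1.51502841e-03 1.60670647e+00] [ 0.30952386 -0.2457496  -0.38104738] 0.04294976648415562 0.0
1 [(-110, 1, 16), (-100, 2, 10), (-90, 4, 19), (-80, 5, 28), (-70, 6, 42), (-60, 8, 54), (-50, 7, 63), (-40, 9, 85), (-30, 8, 53), (-20, 8, 75), (-10, 8, 50), (0, 7, 55), (10, 7, 31), (20, 4, 53), (30, 5, 34), (40, 3, 106), (50, 1, 43), (60, 1, 46)]
-1 [(-110, 2, 11), (-100, 3, 25), (-90, 4, 38), (-80, 5, 87), (-70, 6, 151), (-60, 9, 167), (-50, 8, 182), (-40, 8, 173), (-30, 9, 185), (-20, 8, 185), (-10, 8, 152), (0, 8, 83), (10, 6, 41), (20, 6, 35), (30, 3, 45), (40, 3, 60), (50, 2, 70)]
scene tray [233.9 265.4] 57 [ 0.6252 -0.2179  0.02  ] deg 9.5
```

The scene shows U's stripe coming up about 10–20° short on the -x side, and closing the fingers adds the rest.

Emit:
{"fn": "servo_tool", "kwargs": {"steps": [{"tx":0,"ty":0,"tz":0,"ax":0,"ay":0,"az":0,"claw":0.15},{"tx":0,"ty":0,"tz":0,"ax":0,"ay":0,"az":0,"claw":0.3},{"tx":0,"ty":0,"tz":0,"ax":0,"ay":0,"az":0,"claw":1},{"tx":0,"ty":0,"tz":0,"ax":0,"ay":0,"az":0,"claw":1},{"tx":0,"ty":0,"tz":0,"ax":0,"ay":0,"az":0,"claw":1}], "newtons": 40}}

```text
clock: 34.45
eef_pos: [0.6197, -0.2008, 0.0229]
ee_rot: [3.142, 0.001, 1.607]
force: [-1.8, 0.8, 3.2]
grip_width: 0.0307
grasp_force: 39.3
```

Emit:
{"fn": "servo_tool", "kwargs": {"steps": [{"tx":0,"ty":0,"tz":0.05,"ax":0,"ay":0,"az":0,"claw":1},{"tx":0,"ty":0,"tz":0.11,"ax":0,"ay":0,"az":0,"claw":1},{"tx":0,"ty":0,"tz":0.17,"ax":0,"ay":0,"az":0,"claw":1},{"tx":0,"ty":0,"tz":0.2,"ax":0,"ay":0,"az":0,"claw":1},{"tx":0,"ty":0,"tz":0.2,"ax":0,"ay":0,"az":0,"claw":1}]}}

```text
clock: 34.95
eef_pos: [0.6223, -0.202, 0.1879]
ee_rot: [3.133, 0.006, 1.607]
force: [1.0, -1.5, 0.1]
grip_width: 0.031
grasp_force: 39.8
```

```bash
python3 - <<'E'
from h import *
held()
C=groove(0,-.08); goto(*pose(C,0,.0878))
check(2)
E
```

```text
34.95 [ 0.62234042 -0.20195022  0.18790504] [3.13279561 0.00611174 1.60665385] [ 0.99887863 -1.50732736  0.11626453] 0.030996371324371757 39.84554886817932
1 [(-120, 1, 166), (-110, 1, 22), (-100, 5, 24), (-90, 5, 32), (-80, 8, 22), (-70, 9, 16), (-60, 9, 19), (-50, 12, 18), (-40, 11, 25), (-30, 11, 42), (-20, 9, 42), (-10, 10, 22), (0, 9, 19), (10, 8, 24), (20, 7, 34), (30, 4, 32), (40, 3, 45)]
-1 [(-110, 4, 22), (-100, 4, 39), (-90, 6, 96), (-80, 9, 161), (-70, 8, 182), (-60, 11, 183), (-50, 10, 189), (-40, 13, 178), (-30, 11, 180), (-20, 10, 139), (-10, 12, 58), (0, 8, 27), (10, 8, 36), (20, 8, 69), (30, 4, 76), (40, 4, 56)]
shift [-0.1573  0.5745 -0.027 ] turn [-0.0424  0.0023 -0.0234]
top [(-70, 3, 42), (-60, 8, 69), (-50, 13, 121), (-40, 14, 141), (-30, 19, 137), (-20, 22, 139), (-10, 23, 114), (0, 24, 33), (10, 24, 13), (20, 25, 30), (30, 22, 105), (40, 22, 140), (50, 20, 139), (60, 17, 136), (70, 9, 142), (80, 11, 116), (90, 3, 135)]
  band [128.8 153.4] 25 63.8 -32.4
  band [157.2 155.4] 42 62.5 -118.6
scene [(-110, 7, 182), (-100, 12, 173), (-90, 10, 180), (-80, 15, 171), (-70, 18, 178), (-60, 19, 177), (-50, 19, 176), (-40, 21, 165), (-30, 19, 175), (-20, 17, 161), (-10, 17, 118), (0, 15, 70), (10, 11, 35), (20, 8, 31), (30, 7, 23), (40, 3, 19)]
  band [361.7 180.3] 26 62.2 -117.0
```

Emit:
{"fn": "servo_tool", "kwargs": {"steps": [{"tx":-0.014,"ty":0.052,"tz":0,"ax":-0.004,"ay":0,"az":-0.0234,"claw":1},{"tx":-0.028,"ty":0.104,"tz":0,"ax":-0.008,"ay":0,"az":-0.0234,"claw":1},{"tx":-0.042,"ty":0.156,"tz":0,"ax":-0.012,"ay":0,"az":-0.0234,"claw":1},{"tx":-0.056,"ty":0.208,"tz":0,"ax":-0.02,"ay":0,"az":-0.0234,"claw":1},{"tx":-0.07,"ty":0.26,"tz":0,"ax":-0.03,"ay":0,"az":-0.0234,"claw":1},{"tx":-0.085,"ty":0.312,"tz":0,"ax":-0.0424,"ay":0.0023,"az":-0.0234,"claw":1},{"tx":-0.1,"ty":0.364,"tz":0,"ax":-0.0424,"ay":0.0023,"az":-0.0234,"claw":1},{"tx":-0.115,"ty":0.416,"tz":0,"ax":-0.0424,"ay":0.0023,"az":-0.0234,"claw":1},{"tx":-0.13,"ty":0.468,"tz":0,"ax":-0.0424,"ay":0.0023,"az":-0.0234,"claw":1},{"tx":-0.145,"ty":0.52,"tz":-0.01,"ax":-0.0424,"ay":0.0023,"az":-0.0234,"claw":1},{"tx":-0.1573,"ty":0.5745,"tz":-0.027,"ax":-0.0424,"ay":0.0023,"az":-0.0234,"claw":1},{"tx":-0.1573,"ty":0.5745,"tz":-0.027,"ax":-0.0424,"ay":0.0023,"az":-0.0234,"claw":1}]}}

```text
clock: 36.3
eef_pos: [0.4902, 0.263, 0.1566]
ee_rot: [-3.13, 0.269, 1.467]
force: [-0.0, -1.1, -0.9]
grip_width: 0.0304
grasp_force: 39.9
```

Emit:
{"fn": "servo_tool", "kwargs": {"steps": [{"tx":0,"ty":0,"tz":0,"ax":0,"ay":0,"az":0,"claw":1},{"tx":0,"ty":0,"tz":0,"ax":0,"ay":0,"az":0,"claw":1}]}}

```text
clock: 36.5
eef_pos: [0.4937, 0.2579, 0.1599]
ee_rot: [-3.135, 0.27, 1.46]
force: [0.6, -0.5, -0.7]
grip_width: 0.0304
grasp_force: 39.9
```

```bash
python3 - <<'E'
from h import *
held()
C=groove(0,-.08)+ex*.0005; goto(*pose(C,0,.03));goto(*pose(C,0,.0068)); goto(*pose(C,6,.0068))
E
```

```text
36.5 [0.49366736 0.25786873 0.15987713] [-3.13539379  0.26959109  1.45964074] [ 0.5952954  -0.51214898 -0.71113405] 0.030413771041832037 39.8890346288681
1 [(-130, 1, 114), (-110, 4, 93), (-100, 3, 124), (-90, 4, 111), (-80, 4, 145), (-70, 5, 166), (-60, 5, 118), (-50, 5, 91), (-40, 5, 185), (-30, 4, 131), (-20, 6, 149), (-10, 5, 140), (10, 5, 103), (20, 1, 69)]
-1 [(-120, 4, 93), (-100, 4, 132), (-90, 5, 164), (-80, 6, 185), (-70, 5, 179), (-60, 5, 182), (-50, 6, 189), (-40, 6, 171), (-30, 5, 159), (-20, 5, 94), (-10, 2, 35), (0, 4, 40), (10, 1, 19), (20, 3, 52), (30, 2, 56)]
shift [-0.0003 -0.0184 -0.0662] turn [-0.0002 -0.0008  0.0003]
shift [-0.0012 -0.0261 -0.0941] turn [-0.0002 -0.0008  0.0003]
shift [-0.0003 -0.0262 -0.0942] turn [ 0.0015  0.0152 -0.0041]
```

Emit:
{"fn": "servo_tool", "kwargs": {"steps": [{"tx":-0.0003,"ty":-0.009,"tz":-0.033,"ax":0.0007,"ay":0.0075,"az":-0.002,"claw":1},{"tx":-0.0005,"ty":-0.0184,"tz":-0.0662,"ax":0.0007,"ay":0.0075,"az":-0.002,"claw":1},{"tx":-0.0007,"ty":-0.022,"tz":-0.08,"ax":0.0007,"ay":0.0075,"az":-0.002,"claw":1},{"tx":-0.0008,"ty":-0.025,"tz":-0.09,"ax":0.0007,"ay":0.0075,"az":-0.002,"claw":1},{"tx":-0.0008,"ty":-0.0257,"tz":-0.0926,"ax":0.0007,"ay":0.0075,"az":-0.002,"claw":1},{"tx":-0.0008,"ty":-0.0257,"tz":-0.0926,"ax":0.0007,"ay":0.0075,"az":-0.002,"claw":1}]}}

```text
clock: 37.15
eef_pos: [0.4938, 0.2382, 0.0877]
ee_rot: [-3.089, 0.268, 1.459]
force: [-0.8, 1.0, -0.5]
grip_width: 0.0307
grasp_force: 39.9
```

Emit:
{"fn": "servo_tool", "kwargs": {"steps": [{"tx":0,"ty":-0.0004,"tz":-0.0015,"ax":0,"ay":0,"az":0,"claw":1},{"tx":0,"ty":-0.0004,"tz":-0.0015,"ax":0,"ay":0,"az":0,"claw":1},{"tx":0,"ty":-0.0004,"tz":-0.0015,"ax":0,"ay":0,"az":0,"claw":1}]}}

```text
clock: 37.45
eef_pos: [0.4936, 0.2383, 0.0864]
ee_rot: [-3.089, 0.268, 1.46]
force: [-0.4, -0.6, -0.9]
grip_width: 0.0307
grasp_force: 39.9
```

Emit:
{"fn": "servo_tool", "kwargs": {"steps": [{"tx":0,"ty":-0.0003,"tz":-0.001,"ax":0,"ay":0,"az":0,"claw":1},{"tx":0,"ty":-0.0005,"tz":-0.002,"ax":0,"ay":0,"az":0,"claw":1},{"tx":0,"ty":-0.0005,"tz":-0.002,"ax":0,"ay":0,"az":0,"claw":1}]}}

```text
clock: 37.75
eef_pos: [0.4935, 0.2377, 0.0845]
ee_rot: [-3.089, 0.268, 1.46]
force: [-0.2, 0.8, 1.7]
grip_width: 0.0308
grasp_force: 40.1
```

Emit:
{"fn": "servo_tool", "kwargs": {"steps": [{"tx":0,"ty":-0.0003,"tz":-0.001,"ax":0,"ay":0,"az":0,"claw":1},{"tx":0,"ty":-0.0003,"tz":-0.001,"ax":0,"ay":0,"az":0,"claw":1},{"tx":0,"ty":-0.0003,"tz":-0.001,"ax":0,"ay":0,"az":0,"claw":1}]}}

```text
clock: 38.05
eef_pos: [0.4937, 0.2376, 0.0842]
ee_rot: [-3.089, 0.268, 1.459]
force: [-1.2, 1.9, 5.0]
grip_width: 0.0308
grasp_force: 40.5
```

Emit:
{"fn": "servo_tool", "kwargs": {"steps": [{"tx":0,"ty":0,"tz":0,"ax":0,"ay":0,"az":0,"claw":0.2},{"tx":0,"ty":0,"tz":0,"ax":0,"ay":0,"az":0,"claw":0.1},{"tx":0,"ty":0,"tz":0,"ax":0,"ay":0,"az":0,"claw":0.0},{"tx":0.001,"ty":0.005,"tz":0.02,"ax":0,"ay":0,"az":0,"claw":0},{"tx":0.003,"ty":0.013,"tz":0.05,"ax":0,"ay":0,"az":0,"claw":0},{"tx":0.005,"ty":0.028,"tz":0.1,"ax":0,"ay":0,"az":0,"claw":0},{"tx":0.005,"ty":0.03,"tz":0.15,"ax":0,"ay":0,"az":0,"claw":0},{"tx":-0.01,"ty":-0.02,"tz":0.17,"ax":0.0215,"ay":0,"az":0,"claw":0},{"tx":-0.02,"ty":-0.08,"tz":0.17,"ax":0.0425,"ay":-0.004,"az":0,"claw":0},{"tx":-0.04,"ty":-0.14,"tz":0.17,"ax":0.0425,"ay":-0.004,"az":0,"claw":0},{"tx":-0.06,"ty":-0.19,"tz":0.17,"ax":0.0425,"ay":-0.004,"az":0,"claw":0},{"tx":-0.08,"ty":-0.24,"tz":0.17,"ax":0.0425,"ay":-0.004,"az":0,"claw":0}]}}

```text
clock: 39.25
eef_pos: [0.4283, 0.0434, 0.2195]
ee_rot: [-3.084, 0.001, 1.46]
force: [0.5, -0.3, 0.1]
grip_width: 0.0429
grasp_force: 0.0
```

Emit:
{"fn": "servo_tool", "kwargs": {"steps": [{"tx":-0.01,"ty":-0.06,"tz":0,"ax":0,"ay":0,"az":0,"claw":0},{"tx":-0.02,"ty":-0.12,"tz":0,"ax":0,"ay":0,"az":0,"claw":0},{"tx":-0.03,"ty":-0.18,"tz":0,"ax":0,"ay":0,"az":0,"claw":0},{"tx":-0.04,"ty":-0.24,"tz":0,"ax":0,"ay":0,"az":0,"claw":0},{"tx":-0.05,"ty":-0.3,"tz":0,"ax":0,"ay":0,"az":0,"claw":0},{"tx":-0.06,"ty":-0.36,"tz":0,"ax":0,"ay":0,"az":0,"claw":0},{"tx":-0.06,"ty":-0.42,"tz":0,"ax":0,"ay":0,"az":0,"claw":0},{"tx":-0.06,"ty":-0.42,"tz":0,"ax":0,"ay":0,"az":0,"claw":0}]}}

```text
clock: 40.05
eef_pos: [0.3809, -0.2966, 0.2193]
ee_rot: [-3.085, 0.004, 1.455]
force: [0.6, 1.4, -0.8]
grip_width: 0.0426
grasp_force: 0.0
```

```bash
python3 - <<'E'
from h import *
s=bot.observe(); print(s['clock'],s['eef_pos'],s['ee_rot'],s['force'])
check(0,-.08);check(2); trayt()
S,cs=cap('scene');T,ct=cap('top')
o=np.hstack([cv2.resize(T[125:225,105:205],None,fx=3.9,fy=3.9,interpolation=cv2.INTER_CUBIC),cv2.resize(S[125:225,300:400],None,fx=3.9,fy=3.9,interpolation=cv2.INTER_CUBIC)]);cv2.imwrite('pics/b4.png',o)
E
```

```text
40.05 [ 0.38090284 -0.29656536  0.21932859] [-3.08467015  0.00367141  1.45510003] [ 0.58930362  1.41832337 -0.78349835]
top [(-80, 4, 45), (-70, 6, 70), (-60, 13, 115), (-50, 14, 145), (-40, 20, 139), (-30, 22, 132), (-20, 25, 50), (-10, 25, 8), (0, 26, 13), (10, 25, 75), (20, 23, 141), (30, 23, 141), (40, 21, 141), (50, 17, 139), (60, 13, 140), (70, 8, 123), (80, 4, 64), (90, 1, 36)]
  band [117.9 199.7] 23 -61.7 -26.4
  band [145.6 202.4] 34 -61.6 -109.4
scene [(-110, 9, 175), (-100, 10, 190), (-90, 12, 185), (-80, 15, 186), (-70, 18, 184), (-60, 17, 182), (-50, 17, 184), (-40, 18, 177), (-30, 17, 143), (-20, 16, 79), (-10, 13, 42), (0, 13, 38), (10, 8, 56), (20, 8, 70), (30, 3, 62)]
  band [338.8 149.4] 20 -62.2 -111.3
top [(-70, 3, 42), (-60, 8, 70), (-50, 13, 124), (-40, 14, 147), (-30, 19, 142), (-20, 22, 142), (-10, 23, 117), (0, 24, 35), (10, 24, 15), (20, 25, 31), (30, 22, 108), (40, 22, 145), (50, 20, 144), (60, 17, 141), (70, 9, 147), (80, 11, 121), (90, 3, 149)]
  band [128.6 153.5] 27 63.5 -31.9
  band [156.8 155.3] 34 62.7 -117.3
scene [(-110, 7, 178), (-100, 12, 169), (-90, 10, 165), (-80, 15, 179), (-70, 18, 184), (-60, 19, 175), (-50, 19, 178), (-40, 21, 166), (-30, 19, 177), (-20, 17, 162), (-10, 17, 120), (0, 15, 70), (10, 11, 36), (20, 8, 29), (30, 7, 23), (40, 3, 19)]
  band [385.5 177. ] 6 66.2 -32.3
  band [361.6 180.6] 29 63.1 -118.1
```

View pics/b4.png

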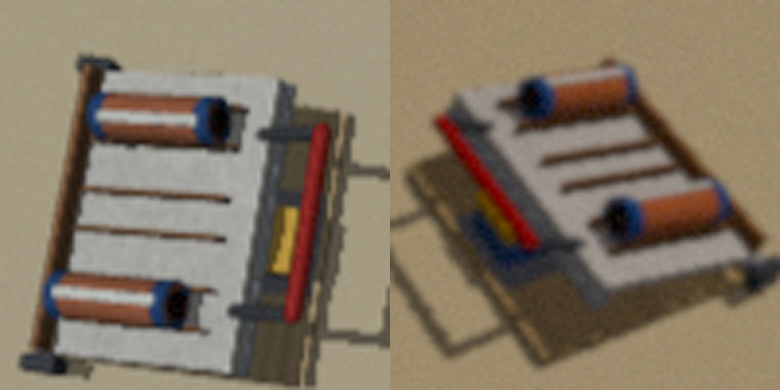

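U lies in groove 0 with its stripe within about 5° of up, at left crop (105,297). L in groove 2 is about 15° towards -x, so I trim it once more with a centred grip.

```bash
python3 - <<'E'
from h import *
C=groove(2,-.08)+ex*.0007
goto(*pose(C,-7,.11))
E
```

```text
shift [ 0.2808  0.6763 -0.0448] turn [-0.0456 -0.0236  0.0034]
```

Emit:
{"fn": "servo_tool", "kwargs": {"steps": [{"tx":0.024,"ty":0.056,"tz":0,"ax":0,"ay":0,"az":0,"claw":0},{"tx":0.048,"ty":0.112,"tz":0,"ax":0,"ay":0,"az":0,"claw":0},{"tx":0.072,"ty":0.168,"tz":0,"ax":0,"ay":0,"az":0,"claw":0},{"tx":0.096,"ty":0.224,"tz":0,"ax":0,"ay":0,"az":0,"claw":0},{"tx":0.12,"ty":0.28,"tz":0,"ax":0,"ay":0,"az":0,"claw":0},{"tx":0.144,"ty":0.336,"tz":0,"ax":0,"ay":0,"az":0,"claw":0},{"tx":0.168,"ty":0.392,"tz":0,"ax":-0.01,"ay":0,"az":0,"claw":0},{"tx":0.192,"ty":0.448,"tz":0,"ax":-0.02,"ay":0,"az":0,"claw":0},{"tx":0.216,"ty":0.504,"tz":0,"ax":-0.03,"ay":-0.01,"az":0.0034,"claw":0},{"tx":0.24,"ty":0.56,"tz":0,"ax":-0.0456,"ay":-0.0236,"az":0.0034,"claw":0},{"tx":0.264,"ty":0.616,"tz":0,"ax":-0.0456,"ay":-0.0236,"az":0.0034,"claw":0},{"tx":0.2808,"ty":0.6763,"tz":-0.02,"ax":-0.0456,"ay":-0.0236,"az":0.0034,"claw":0}]}}

```text
clock: 41.65
eef_pos: [0.6059, 0.2523, 0.2067]
ee_rot: [3.014, 0.268, 1.46]
force: [1.6, -0.4, 0.5]
grip_width: 0.0421
grasp_force: 0.0
```

Emit:
{"fn": "servo_tool", "kwargs": {"steps": [{"tx":0,"ty":0,"tz":0,"ax":0,"ay":0,"az":0,"claw":0},{"tx":0,"ty":0,"tz":0,"ax":0,"ay":0,"az":0,"claw":0},{"tx":0,"ty":0,"tz":0,"ax":0,"ay":0,"az":0,"claw":0}]}}

```text
clock: 41.95
eef_pos: [0.6049, 0.2474, 0.2046]
ee_rot: [3.019, 0.27, 1.458]
force: [0.0, -0.2, 0.8]
grip_width: 0.0428
grasp_force: 0.0
```

```bash
python3 - <<'E'
from h import *
C=groove(2,-.08)+ex*.0007
goto(*pose(C,-7,.05)); goto(*pose(C,-7,.012)); print(pose(C,-7,.012)[0])
E
```

```text
shift [ 0.0086 -0.0156 -0.0978] turn [0.     0.0001 0.0002]
shift [ 0.0129 -0.0287 -0.1433] turn [0.     0.0001 0.0002]
[0.61526328 0.22444154 0.09001912]
```

Emit:
{"fn": "servo_tool", "kwargs": {"steps": [{"tx":0.005,"ty":-0.008,"tz":-0.05,"ax":0,"ay":0,"az":0,"claw":0},{"tx":0.0086,"ty":-0.0156,"tz":-0.0978,"ax":0,"ay":0,"az":0,"claw":0},{"tx":0.011,"ty":-0.023,"tz":-0.123,"ax":0,"ay":0,"az":0,"claw":0},{"tx":0.0129,"ty":-0.0287,"tz":-0.1433,"ax":0,"ay":0,"az":0,"claw":0},{"tx":0.0129,"ty":-0.0287,"tz":-0.1433,"ax":0,"ay":0,"az":0,"claw":0},{"tx":0.0129,"ty":-0.0287,"tz":-0.1433,"ax":0,"ay":0,"az":0,"claw":0},{"tx":0.0129,"ty":-0.0287,"tz":-0.1433,"ax":0,"ay":0,"az":0,"claw":0.2}]}}

```text
clock: 42.65
eef_pos: [0.6161, 0.2247, 0.0916]
ee_rot: [3.017, 0.269, 1.456]
force: [-2.1, -0.7, 0.3]
grip_width: 0.0342
grasp_force: 1.0
```

```bash
python3 - <<'E'
from h import *
C=groove(2,-.08)+ex*.0007; s=bot.observe(); print(s['eef_pos'],s['force'],s['grip_width'])
goto(*pose(C,-7,.012))
E
```

```text
[0.61612642 0.22469316 0.09162509] [-2.08017274 -0.69129356  0.28624324] 0.034204384363649004
shift [-0.0011 -0.0003 -0.002 ] turn [-0.0002  0.0004  0.0004]
```

Emit:
{"fn": "servo_tool", "kwargs": {"steps": [{"tx":-0.0016,"ty":0,"tz":-0.001,"ax":0,"ay":0,"az":0,"claw":0.2},{"tx":-0.0016,"ty":0,"tz":-0.001,"ax":0,"ay":0,"az":0,"claw":0.25},{"tx":-0.0016,"ty":0,"tz":-0.001,"ax":0,"ay":0,"az":0,"claw":1},{"tx":-0.0016,"ty":0,"tz":-0.001,"ax":0,"ay":0,"az":0,"claw":1},{"tx":-0.0016,"ty":0,"tz":-0.001,"ax":0,"ay":0,"az":0,"claw":1}], "newtons": 30}}

```text
clock: 43.15
eef_pos: [0.6151, 0.2254, 0.0901]
ee_rot: [3.017, 0.269, 1.457]
force: [-0.1, 0.8, 6.3]
grip_width: 0.0313
grasp_force: 29.6
```

```bash
python3 - <<'E'
from h import *
s=bot.observe(); print(s['eef_pos'],s['force'],s['grip_width'])
R=Ro.from_euler('xyz',s['ee_rot']); Cm=s['eef_pos']+R.apply([0,0,1])*.012; d=Cm-H; print('C',d@ex,d@ey,d@ez)
im,c=cap('scene'); o=stripe(c,im,Cm,ey); 
for sg in(1,-1):
    m=o[:,1]*sg>15;print(sg,[(lo,int(k.sum()),int(o[k,2].mean())) for lo in range(-110,110,10) if (k:=m&(o[:,0]>=lo)&(o[:,0]<lo+10)).sum()])
E
```

```text
[0.61505917 0.22540496 0.09007542] [-0.08534243  0.84329142  6.25502524] 0.03125725350262341
C 0.06241617008890408 -0.07910347855741233 0.03890684459323885
1 [(-110, 2, 156), (-100, 2, 109), (-90, 4, 106), (-80, 4, 91), (-70, 4, 113), (-60, 5, 95), (-50, 5, 85), (-40, 6, 100), (-30, 5, 143), (-20, 6, 123), (-10, 4, 156), (0, 4, 129), (10, 3, 128), (20, 2, 77), (30, 1, 116), (40, 1, 217)]
-1 [(-110, 2, 185), (-100, 3, 202), (-90, 3, 184), (-80, 5, 183), (-70, 5, 200), (-60, 5, 193), (-50, 5, 210), (-40, 6, 185), (-30, 6, 202), (-20, 5, 179), (-10, 4, 130), (0, 4, 70), (10, 3, 40), (20, 3, 26), (30, 2, 22)]
```

Emit:
{"fn": "servo_tool", "kwargs": {"steps": [{"tx":0.0001,"ty":0.0013,"tz":0.005,"ax":0,"ay":0,"az":0,"claw":1},{"tx":0.0015,"ty":-0.002,"tz":0.0065,"ax":0.0016,"ay":0.0142,"az":-0.004,"claw":1},{"tx":0.0025,"ty":-0.005,"tz":0.007,"ax":0.0031,"ay":0.0284,"az":-0.008,"claw":1},{"tx":0.0033,"ty":-0.0076,"tz":0.0075,"ax":0.0047,"ay":0.0426,"az":-0.0119,"claw":1},{"tx":0.0033,"ty":-0.0076,"tz":0.0075,"ax":0.0047,"ay":0.0426,"az":-0.0119,"claw":1},{"tx":0.0032,"ty":-0.0083,"tz":0.0048,"ax":0.0047,"ay":0.0426,"az":-0.0119,"claw":1},{"tx":0.0032,"ty":-0.0087,"tz":0.003,"ax":0.0047,"ay":0.0426,"az":-0.0119,"claw":1},{"tx":0.0032,"ty":-0.0087,"tz":0.003,"ax":0.0047,"ay":0.0426,"az":-0.0119,"claw":1}]}}

```text
clock: 44.0
eef_pos: [0.6175, 0.2183, 0.0922]
ee_rot: [-2.989, 0.27, 1.457]
force: [3.5, -1.6, 1.7]
grip_width: 0.0308
grasp_force: 30.3
```

```bash
python3 - <<'E'
from h import *
s=bot.observe(); print(s['eef_pos'],s['force'],s['grip_width'])
R=Ro.from_euler('xyz',s['ee_rot']); Cm=s['eef_pos']+R.apply([0,0,1])*.012; d=Cm-H; print('C',d@ex,d@ey,d@ez)
E
```

```text
[0.61747295 0.2182867  0.09222591] [ 3.53119938 -1.63244288  1.65208502] 0.030805470423100337
C 0.0622959561710236 -0.08624814652938574 0.03921100783099378
```

Emit:
{"fn": "servo_tool", "kwargs": {"steps": [{"tx":0.0006,"ty":-0.0002,"tz":-0.0008,"ax":0,"ay":0,"az":0,"claw":1},{"tx":0.0006,"ty":-0.0002,"tz":-0.0008,"ax":0,"ay":0,"az":0,"claw":1}]}}

```text
clock: 44.2
eef_pos: [0.6177, 0.2182, 0.092]
ee_rot: [-2.988, 0.27, 1.457]
force: [3.3, -1.6, 5.4]
grip_width: 0.0308
grasp_force: 30.8
```

Emit:
{"fn": "servo_tool", "kwargs": {"steps": [{"tx":0,"ty":0,"tz":0,"ax":0,"ay":0,"az":0,"claw":0.2},{"tx":0,"ty":0,"tz":0,"ax":0,"ay":0,"az":0,"claw":0.1},{"tx":0,"ty":0,"tz":0,"ax":0,"ay":0,"az":0,"claw":0.0},{"tx":0.004,"ty":0.005,"tz":0.02,"ax":0,"ay":0,"az":0,"claw":0},{"tx":0.01,"ty":0.013,"tz":0.05,"ax":0,"ay":0,"az":0,"claw":0},{"tx":0.018,"ty":0.028,"tz":0.1,"ax":0,"ay":0,"az":0,"claw":0},{"tx":0.018,"ty":0.03,"tz":0.15,"ax":0,"ay":0,"az":0,"claw":0},{"tx":-0.02,"ty":-0.01,"tz":0.17,"ax":0.0215,"ay":-0.01,"az":0,"claw":0},{"tx":-0.06,"ty":-0.05,"tz":0.17,"ax":0.0425,"ay":-0.022,"az":0,"claw":0},{"tx":-0.09,"ty":-0.1,"tz":0.17,"ax":0.0425,"ay":-0.022,"az":0,"claw":0},{"tx":-0.12,"ty":-0.15,"tz":0.17,"ax":0.0425,"ay":-0.022,"az":0,"claw":0},{"tx":-0.15,"ty":-0.2,"tz":0.17,"ax":0.0425,"ay":-0.022,"az":0,"claw":0}]}}

```text
clock: 45.4
eef_pos: [0.4955, 0.0566, 0.2264]
ee_rot: [-3.09, -0.011, 1.443]
force: [1.3, -1.4, 0.4]
grip_width: 0.0428
grasp_force: 0.0
```

Emit:
{"fn": "servo_tool", "kwargs": {"steps": [{"tx":-0.03,"ty":-0.05,"tz":0,"ax":0,"ay":0,"az":0,"claw":0},{"tx":-0.06,"ty":-0.11,"tz":0,"ax":0,"ay":0,"az":0,"claw":0},{"tx":-0.09,"ty":-0.17,"tz":0,"ax":0,"ay":0,"az":0,"claw":0},{"tx":-0.12,"ty":-0.23,"tz":0,"ax":0,"ay":0,"az":0,"claw":0},{"tx":-0.14,"ty":-0.29,"tz":0,"ax":0,"ay":0,"az":0,"claw":0},{"tx":-0.16,"ty":-0.35,"tz":0,"ax":0,"ay":0,"az":0,"claw":0},{"tx":-0.16,"ty":-0.42,"tz":0,"ax":0,"ay":0,"az":0,"claw":0},{"tx":-0.16,"ty":-0.42,"tz":0,"ax":0,"ay":0,"az":0,"claw":0}]}}

```text
clock: 46.2
eef_pos: [0.3685, -0.2822, 0.2266]
ee_rot: [-3.091, -0.01, 1.44]
force: [0.9, 0.4, -0.0]
grip_width: 0.0432
grasp_force: 0.0
```

```bash
python3 - <<'E'
from h import *
s=bot.observe(); print(s['clock'],s['eef_pos'],s['force'])
check(0,-.075);check(2,-.083); trayt()
S,cs=cap('scene');T,ct=cap('top')
mt,ms=masks(T),masks(S)
a=near(blobs(mt['red'],40),(183,182));b=near(blobs(ms['red'],40),(325,170)); print('bar',tri(ct,a[0],cs,b[0]))
cv2.imwrite('pics/fin.png',np.hstack([cv2.resize(T[70:270,100:340],None,fx=1.65,fy=1.65,interpolation=cv2.INTER_CUBIC),cv2.resize(S[110:310,180:420],None,fx=1.65,fy=1.65,interpolation=cv2.INTER_CUBIC)]))
E
```

```text
46.2 [ 0.36853422 -0.28215132  0.22656152] [ 0.87539741  0.39155683 -0.03432429]
top [(-80, 4, 46), (-70, 6, 71), (-60, 12, 121), (-50, 16, 138), (-40, 19, 142), (-30, 22, 134), (-20, 24, 50), (-10, 25, 9), (0, 26, 13), (10, 25, 75), (20, 23, 142), (30, 23, 138), (40, 21, 144), (50, 17, 143), (60, 12, 145), (70, 10, 115), (80, 4, 66), (90, 1, 37)]
  band [117.8 199.7] 25 -61.7 -26.1
  band [146.  202.7] 43 -62.2 -110.7
scene [(-110, 8, 191), (-100, 12, 177), (-90, 12, 182), (-80, 15, 179), (-70, 17, 191), (-60, 17, 183), (-50, 17, 181), (-40, 19, 173), (-30, 17, 142), (-20, 16, 78), (-10, 13, 41), (0, 11, 39), (10, 9, 52), (20, 7, 68), (30, 2, 73)]
  band [338.7 149.2] 23 -63.0 -111.1
top [(-70, 3, 56), (-60, 8, 84), (-50, 13, 128), (-40, 14, 147), (-30, 19, 124), (-20, 22, 46), (-10, 23, 15), (0, 25, 18), (10, 24, 81), (20, 25, 144), (30, 23, 145), (40, 22, 145), (50, 20, 142), (60, 18, 141), (70, 11, 145), (80, 9, 121), (90, 3, 143)]
  band [131.2 154.1] 26 62.2 -40.2
  band [159.6 155.7] 44 62.0 -125.7
scene [(-110, 8, 174), (-100, 11, 181), (-90, 11, 179), (-80, 16, 164), (-70, 19, 177), (-60, 19, 181), (-50, 19, 182), (-40, 20, 176), (-30, 20, 146), (-20, 18, 84), (-10, 17, 41), (0, 13, 31), (10, 13, 49), (20, 8, 62), (30, 5, 71), (40, 2, 67)]
  band [383.6 176.4] 7 62.9 -36.9
  band [359.7 181.1] 30 63.6 -125.2
bar (array([0.54102693, 0.11143608, 0.10057612]), np.float64(7.913218165796235e-05))
```

View pics/fin.png

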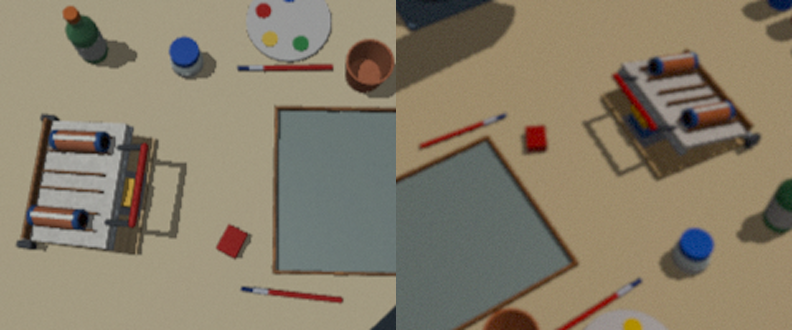

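The final view shows both tubes in their grooves with stripes up, and the red block, cup, jar and brushes undisturbed. U sits about 14 mm towards the hinge from the groove centre, so I slide it along to be safe.

```bash
python3 - <<'E'
from h import *
C=groove(0,-.075)+ex*.0003
goto(*pose(C,0,.11))
E
```

```text
shift [ 0.1585  0.6818 -0.0542] turn [-0.0455 -0.0027  0.0032]
```

Emit:
{"fn": "servo_tool", "kwargs": {"steps": [{"tx":0.014,"ty":0.058,"tz":0,"ax":0,"ay":0,"az":0,"claw":0},{"tx":0.028,"ty":0.116,"tz":0,"ax":0,"ay":0,"az":0,"claw":0},{"tx":0.042,"ty":0.174,"tz":0,"ax":0,"ay":0,"az":0,"claw":0},{"tx":0.056,"ty":0.232,"tz":0,"ax":0,"ay":0,"az":0,"claw":0},{"tx":0.07,"ty":0.29,"tz":0,"ax":0,"ay":0,"az":0,"claw":0},{"tx":0.084,"ty":0.348,"tz":0,"ax":0,"ay":0,"az":0,"claw":0},{"tx":0.098,"ty":0.406,"tz":0,"ax":-0.01,"ay":0,"az":0,"claw":0},{"tx":0.112,"ty":0.464,"tz":0,"ax":-0.02,"ay":0,"az":0,"claw":0},{"tx":0.126,"ty":0.522,"tz":0,"ax":-0.035,"ay":0,"az":0.0032,"claw":0},{"tx":0.14,"ty":0.58,"tz":0,"ax":-0.0455,"ay":-0.0027,"az":0.0032,"claw":0},{"tx":0.15,"ty":0.635,"tz":0,"ax":-0.0455,"ay":-0.0027,"az":0.0032,"claw":0},{"tx":0.1585,"ty":0.6818,"tz":-0.03,"ax":-0.0455,"ay":-0.0027,"az":0.0032,"claw":0}]}}

```text
clock: 47.8
eef_pos: [0.4968, 0.2725, 0.2052]
ee_rot: [3.135, 0.267, 1.46]
force: [0.7, -0.3, 1.2]
grip_width: 0.0431
grasp_force: 0.0
```

Emit:
{"fn": "servo_tool", "kwargs": {"steps": [{"tx":0,"ty":0,"tz":0,"ax":0,"ay":0,"az":0,"claw":0},{"tx":0,"ty":0,"tz":0,"ax":0,"ay":0,"az":0,"claw":0},{"tx":0,"ty":0,"tz":0,"ax":0,"ay":0,"az":0,"claw":0}]}}

```text
clock: 48.1
eef_pos: [0.4958, 0.2669, 0.2032]
ee_rot: [3.141, 0.271, 1.457]
force: [0.4, -0.3, -0.7]
grip_width: 0.0429
grasp_force: 0.0
```

```bash
python3 - <<'E'
from h import *
C=groove(0,-.075)+ex*.0003
print(bot.observe()['eef_pos']);goto(*pose(C,0,.05)); goto(*pose(C,0,.011))
E
```

```text
[0.49583387 0.26690242 0.20318659]
shift [-0.0013 -0.0173 -0.0972] turn [0.0001 0.0001 0.0003]
shift [-0.0028 -0.0303 -0.1442] turn [0.0001 0.0001 0.0003]
```

Emit:
{"fn": "servo_tool", "kwargs": {"steps": [{"tx":-0.0007,"ty":-0.009,"tz":-0.05,"ax":0,"ay":0,"az":0,"claw":0},{"tx":-0.0013,"ty":-0.0173,"tz":-0.0972,"ax":0,"ay":0,"az":0,"claw":0},{"tx":-0.0022,"ty":-0.025,"tz":-0.124,"ax":0,"ay":0,"az":0,"claw":0},{"tx":-0.0032,"ty":-0.0303,"tz":-0.1442,"ax":0,"ay":0,"az":0,"claw":0},{"tx":-0.0032,"ty":-0.0303,"tz":-0.1442,"ax":0,"ay":0,"az":0,"claw":0},{"tx":-0.0032,"ty":-0.0303,"tz":-0.1442,"ax":0,"ay":0,"az":0,"claw":0.1},{"tx":-0.0032,"ty":-0.0303,"tz":-0.1442,"ax":0,"ay":0,"az":0,"claw":0.2},{"tx":-0.0032,"ty":-0.0303,"tz":-0.1442,"ax":0,"ay":0,"az":0,"claw":0.22}]}}

```text
clock: 48.9
eef_pos: [0.4944, 0.2433, 0.0887]
ee_rot: [3.139, 0.269, 1.456]
force: [0.8, 0.3, -1.2]
grip_width: 0.0336
grasp_force: 0.0
```

Emit:
{"fn": "servo_tool", "kwargs": {"steps": [{"tx":-0.0008,"ty":0,"tz":0,"ax":0,"ay":0,"az":0,"claw":0.25},{"tx":-0.0008,"ty":0,"tz":0,"ax":0,"ay":0,"az":0,"claw":1},{"tx":-0.0008,"ty":0,"tz":0,"ax":0,"ay":0,"az":0,"claw":1},{"tx":-0.0008,"ty":0,"tz":0,"ax":0,"ay":0,"az":0,"claw":1}], "newtons": 30}}

```text
clock: 49.3
eef_pos: [0.4938, 0.2435, 0.0883]
ee_rot: [3.139, 0.27, 1.457]
force: [-1.4, -0.2, 6.5]
grip_width: 0.0306
grasp_force: 29.4
```

Emit:
{"fn": "servo_tool", "kwargs": {"steps": [{"tx":0,"ty":0.001,"tz":0.004,"ax":0,"ay":0,"az":0,"claw":1},{"tx":-0.0008,"ty":-0.006,"tz":0.006,"ax":0,"ay":0,"az":0,"claw":1},{"tx":-0.0017,"ty":-0.0146,"tz":0.0083,"ax":0,"ay":0,"az":0,"claw":1},{"tx":-0.0017,"ty":-0.0152,"tz":0.006,"ax":0,"ay":0,"az":0,"claw":1},{"tx":-0.0017,"ty":-0.0156,"tz":0.0043,"ax":0,"ay":0,"az":0,"claw":1},{"tx":-0.0017,"ty":-0.0156,"tz":0.004,"ax":0,"ay":0,"az":0,"claw":1}]}}

```text
clock: 49.9
eef_pos: [0.4924, 0.23, 0.0919]
ee_rot: [3.139, 0.271, 1.456]
force: [-1.3, -0.7, 11.1]
grip_width: 0.0305
grasp_force: 30.8
```

Seated. I release, retreat and check.

Emit:
{"fn": "servo_tool", "kwargs": {"steps": [{"tx":0,"ty":0,"tz":0.0006,"ax":0,"ay":0,"az":0,"claw":0.2},{"tx":0,"ty":0,"tz":0.0006,"ax":0,"ay":0,"az":0,"claw":0.1},{"tx":0,"ty":0,"tz":0.0006,"ax":0,"ay":0,"az":0,"claw":0.0},{"tx":0.001,"ty":0.005,"tz":0.02,"ax":0,"ay":0,"az":0,"claw":0},{"tx":0.002,"ty":0.013,"tz":0.05,"ax":0,"ay":0,"az":0,"claw":0},{"tx":0.003,"ty":0.028,"tz":0.1,"ax":0,"ay":0,"az":0,"claw":0},{"tx":0.003,"ty":0.03,"tz":0.15,"ax":0,"ay":0,"az":0,"claw":0},{"tx":-0.01,"ty":-0.02,"tz":0.17,"ax":0.0215,"ay":0,"az":0,"claw":0},{"tx":-0.02,"ty":-0.08,"tz":0.17,"ax":0.0425,"ay":0,"az":0,"claw":0},{"tx":-0.04,"ty":-0.14,"tz":0.17,"ax":0.0425,"ay":0,"az":0,"claw":0},{"tx":-0.06,"ty":-0.19,"tz":0.17,"ax":0.0425,"ay":0,"az":0,"claw":0},{"tx":-0.08,"ty":-0.24,"tz":0.17,"ax":0.0425,"ay":0,"az":0,"claw":0}]}}

```text
clock: 51.1
eef_pos: [0.4266, 0.0369, 0.2263]
ee_rot: [-3.112, 0.005, 1.46]
force: [0.3, -1.1, 0.0]
grip_width: 0.0427
grasp_force: 0.0
```

Emit:
{"fn": "servo_tool", "kwargs": {"steps": [{"tx":-0.01,"ty":-0.06,"tz":0,"ax":0,"ay":0,"az":0,"claw":0},{"tx":-0.02,"ty":-0.12,"tz":0,"ax":0,"ay":0,"az":0,"claw":0},{"tx":-0.03,"ty":-0.18,"tz":0,"ax":0,"ay":0,"az":0,"claw":0},{"tx":-0.04,"ty":-0.24,"tz":0,"ax":0,"ay":0,"az":0,"claw":0},{"tx":-0.05,"ty":-0.3,"tz":0,"ax":0,"ay":0,"az":0,"claw":0},{"tx":-0.06,"ty":-0.36,"tz":0,"ax":0,"ay":0,"az":0,"claw":0},{"tx":-0.06,"ty":-0.42,"tz":0,"ax":0,"ay":0,"az":0,"claw":0},{"tx":-0.06,"ty":-0.42,"tz":0,"ax":0,"ay":0,"az":0,"claw":0}]}}

```text
clock: 51.9
eef_pos: [0.3792, -0.3031, 0.2261]
ee_rot: [-3.113, 0.008, 1.456]
force: [-0.3, 1.1, -1.0]
grip_width: 0.0429
grasp_force: 0.0
```

```bash
python3 - <<'E'
from h import *
s=bot.observe(); print(s['clock'],s['eef_pos'],s['force'])
check(0,-.087);check(2,-.087); trayt()
S,cs=cap('scene');T,ct=cap('top');mt,ms=masks(T),masks(S)
a=near(blobs(mt['red'],40),(183,182));b=near(blobs(ms['red'],40),(325,170)); print('bar',tri(ct,a[0],cs,b[0]))
E
```

```text
51.9 [ 0.37921148 -0.30311305  0.2260681 ] [-0.28740414  1.11891501 -1.04766986]
top [(-80, 4, 26), (-70, 6, 39), (-60, 13, 81), (-50, 15, 141), (-40, 18, 141), (-30, 22, 141), (-20, 24, 117), (-10, 26, 30), (0, 27, 6), (10, 26, 24), (20, 23, 105), (30, 24, 140), (40, 21, 140), (50, 16, 140), (60, 14, 143), (70, 7, 124), (80, 5, 74), (90, 1, 33)]
  band [121.6 200.6] 25 -63.0 -38.0
  band [150.1 203.2] 38 -62.5 -122.7
scene [(-110, 8, 182), (-100, 11, 194), (-90, 14, 179), (-80, 15, 184), (-70, 19, 179), (-60, 18, 180), (-50, 18, 181), (-40, 18, 177), (-30, 16, 140), (-20, 15, 86), (-10, 15, 41), (0, 13, 35), (10, 8, 52), (20, 5, 70), (30, 4, 66)]
  band [335.1 149.9] 26 -62.2 -124.8
top [(-70, 3, 57), (-60, 8, 83), (-50, 13, 126), (-40, 14, 146), (-30, 19, 123), (-20, 22, 41), (-10, 23, 9), (0, 25, 14), (10, 24, 77), (20, 26, 143), (30, 23, 144), (40, 23, 142), (50, 18, 139), (60, 18, 145), (70, 13, 147), (80, 8, 133), (90, 3, 137)]
  band [131.2 154.1] 26 62.2 -40.2
  band [159.3 155.3] 37 63.0 -124.6
scene [(-110, 7, 184), (-100, 11, 185), (-90, 12, 180), (-80, 16, 181), (-70, 18, 180), (-60, 19, 180), (-50, 20, 183), (-40, 20, 177), (-30, 20, 146), (-20, 17, 82), (-10, 16, 40), (0, 15, 32), (10, 12, 49), (20, 9, 62), (30, 5, 70), (40, 2, 70)]
  band [383.7 176.3] 7 62.6 -36.3
  band [360.  180.4] 20 61.5 -122.5
bar (array([0.54275652, 0.11066459, 0.10198504]), np.float64(0.00024223672722831883))
```

Both tubes are centred in their grooves with the stripes within about 5° of up. The bar is still at the height set by the stack. I hand the job in.

```bash
python3 -c "
from station import bot
print(bot.sign_off())"
```

```text
the job is handed in; nothing more can be done
None
```

The job is handed in at about 52 s: the board rests on the blue and yellow stack, both tubes present lie one to a groove (first and last) with stripes up to within about 5°, and in the last pictures the red block, cup, jar and brushes looked undisturbed.

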